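# Unlock and lift off the bayonet cover of a countertop water filter

## Robot

A 6-joint arm with a two-finger parallel gripper is mounted at the origin on a cart in front of the work surface, level with it; the furniture and walls round the work are solid. World frame = base frame: x ahead of the robot, y to its left, z up, the work surface at z = 0. Lengths are in m, angles in rad, forces in N, time in s.
With the tool pointing down it reaches from about 0.4 to 0.825 m from the base axis. Payload 7 kg.
Tool frame: the origin (TCP) lies midway between the tips of the shut fingers; the grasp point (between the pads) lies hold_point_z behind it (hold_point_z is the distance from the TCP to the grasp point, in m); z points along the fingers, y is the line along which they close (so a half turn about z gives the same grasp; the last joint's range is limited). The gripper opens to 88 mm and grips with 3 to 60 N. Pads are 19 mm wide; open, the fingers measure 130 mm over their backs; the gripper's body (78 mm by 193 mm) begins 47 mm behind the grasp point.
Start: joints at [1.568, 0.359, 0.012, 0, -1.224, -0.288], TCP at [0.194, 0.647, 0.227] pointing down, gripper open.
Joint ranges: [-3.07, 3.07], [-1.43, 2.12], [-1.02, 1.25], [-3.03, 1.67], [-3.05, -0], [-3.03, 3.03]. Speed limits (rad/s): [2.39, 2.39, 3.01, 3.14, 3.14, 3.14].

## Interface

Orientations are given as [roll, pitch, yaw] about the fixed x, y, z axes, in that order (R = Rz(yaw) Ry(pitch) Rx(roll)).
In Python, from station import * gives the robot as it stands.
- The arm moves only by the tool apply_moves, never from a script. Its argument "steps" is a list of rows, each an object with "translation": the shift along the world's x, y, z scaled (see below), a list of three; "rotation": the turn, a rotation vector about the world's x, y, z scaled (see below), a list of three. A call has exactly 10 rows; each row is the pose to reach, as a shift and turn from the pose commanded when the call began; what a row does not reach only later rows make up. The controller multiplies each number of a shift by 250 mm and each number of a turn by 30 degrees. A row lasts 1/12 s, in which the tool goes at most 41.7 mm and 7.16 degrees, less where a joint would pass 70% of its speed; a pose out of reach is approached as far as the arm can. A call with a number of a shift or a turn outside -1 to 1 is refused whole. A call with a gripper value outside its range is refused whole. "jaw" is the closure, from -1 (fully open) to 1 (shut), so that 0 is half open, set as the call begins (left out, the last holds). The fingers move at their own pace and stop on an object; "newtons" is the grip in N (left out, the last holds). Time passes only in rows, so rows that repeat a pose let the fingers close, or fill a call up. It gives the time, the measured TCP pose, the force, the opening and the grip force at its end, in the units of the state.
- get_state(): the state, without advancing time (a new reading comes with each control period).
- grab_frame(name): name is "scene" or "side" or "wrist"; returns the picture (400x640x3 uint8, blue, green, red); there is no depth.
- camera_model(name): a dict with "fx", "fy", "cx", "cy" (pixels), "xyz" and "rotation" of the camera in the world. Camera axes: x right, y down, z forward; pixel columns grow to the right and rows downward; lengths in m; the calibration is good to about 2 mm. The wrist camera is an equidistant fisheye: a pixel r from the principal point sees the ray r / f radians off the axis. A picture is of the moment at which its call begins: read the wrist's pose just before it. camera_model takes no time and is no camera call; for the wrist camera it gives the pose at the moment of the call.
- job_done(): hands the job in; it is judged then, once.
The state is a dict: "t": time; "q": joint angles; "qd": joint speeds; "joint_efforts": joint torques, N m; "eef_pos": TCP position; "ee_rot": TCP orientation; "force": force on the tool from outside, world axes, zero at the start; "moment": the same for the moment, N m; "width": finger opening in m; "gripper_force": force on a finger pad.
Only numpy, scipy, OpenCV 4.12 (cv2) and the standard library are available. Lean on these libraries where they do the work, as an engineer would, in place of code of your own. Each camera call takes 0.05 s, during which the arm holds its last target. There are 200 camera calls.

## Task

Open the water filter for a cartridge change: twist its cover anticlockwise by the wing bar, without forcing it, until it comes up against its stop, lift it off, and set it down gently on the free half of the white chopping board, standing on its neck with the bar upward. Let go of it there, and leave the board, what lies on it and the two jars beside the filter where they are.

Things in the scene. Friction and masses are not known exactly. Their poses are not given: they have to be found in the camera images.
- filter_housing: Grey foot of the water filter, 150 x 120 x 12 mm, fixed; origin at the middle of its underside. In the barrel's mouth a collar holds the cover by two inward ledges (6 mm thick, inner radius 37 mm) with two gaps for the lugs. Turning: almost free, with 2.5 mm axial play, then a rigid stop. At the stop the lugs lie in the gaps, with about 5 degrees of play back.
- filter_barrel: Aluminium barrel, 107 mm across, fixed on the foot, leaning 30 deg towards the robot. Origin: centre of its open end, 172 mm up. z points out along the slanted axis; x is along the cover's bar when locked. The cover unlocks turning anticlockwise seen from outside (positive about z); the angle to the stop is 58 to 88 deg, differs every time and is not measured: feel for it.
- cover_bar (a point): Cover, grey plastic, about 0.22 kg: flange 106 mm across, 8 mm thick; on top a wing bar 74 mm long, 16 mm thick, 35 mm high; below, a neck 68 mm across, 18 mm long. The point is on the axis in the bar, 13 mm under its top, 22 mm above the flange's top, 30 mm above the flange's underside (which lies on the barrel's rim). x along the bar, y across it (the way to grip), z up.
- cover_foot (a point): Centre of the underside of the cover's neck, on which the cover stands when put down; 48 mm below the point in the bar, same axes. The neck carries two opposite lugs along y, each 20 mm wide, reaching 44 mm from the axis, 7 mm thick.
- board_free (a point): Centre of the free half of the white chopping board with a grey rim (217 x 294 x 8 mm, lying loose), on its upper face. The board's long side is along y, z is up; this point is 65 mm towards -y from the board's middle. A lemon wedge and a peeler lie on the other (+y) half. The free part is 217 mm (x) by 160 mm (y).
- lemon_wedge: Lemon wedge, 50 x 44 x 28 mm, on the board; origin at its underside.
- peeler: Black peeler, 170 x 25 x 18 mm, lying on the board; origin at its underside.
- spice_jar: Spice jar with a black cap, 41 mm across, 105 mm tall, beside the filter on its left; origin at its underside.
- mustard_jar: Glass jar with a white lid, 59 mm across, 103 mm tall, beside the filter on its right; origin at its underside.
Mind the look-alikes: they are no part of the job. Of the things shaped like the part that bears cover_bar, the grey one is meant.

How it is judged:
By the outcome, as a careful person would: the job done as asked, in the order asked, and still so for the second after the job is handed in, with the robot touching nothing.
It also fails if it takes over 58 s, if anything falls off the work surface, if the arm or the gripper's body presses on something with over 40 N, if the wrist force passes 120 N, or if a joint passes its speed limit or range.

## Working session

There is one attempt and no reset: what is moved stays moved. The work goes in short steps, Python scripts to look and compute and a tool call to move; the robot and the scene stay as the last step left them, time stands still between calls to the robot, and variables do not carry over. Pictures are saved under pics/ and viewed, at most 10 in all, crops included, and the job is handed in when it is done.

Besides the shell and the picture viewer there is one more tool, called after "Request:" as name(argument=value, ...), one argument or row to a line, values as JSON. apply_moves: Moves the arm, as the interface text tells. Shifts and turns lie within -1 to 1; 1 stands for 250 mm of shift or 30 degrees of turn. Its arguments: {"type":"object","properties":{"steps":{"type":"array"},"jaw":{"type":"number"},"newtons":{"type":"number"}},"required":["steps"]}

```bash
mkdir -p pics; ls
python3 - <<'E'
from station import *
import cv2
for n in ("scene","side"):
    cv2.imwrite(f"pics/{n}0.png",grab_frame(n)); print(n,camera_model(n))
print(camera_model("wrist")); print(get_state())
try: print(hold_point_z)
except Exception as e: print(e)
E
```

```text
pics
scene {'fx': 489.9297723162652, 'fy': 489.9297723162652, 'cx': 328.12312123409794, 'cy': 200.286312194987, 'xyz': array([0.7059091 , 0.9477972 , 1.00010793]), 'rotation': array([-2.29051086, -0.01050504,  2.89616417])}
side {'fx': 387.3787637892711, 'fy': 387.3787637892711, 'cx': 314.4076998166507, 'cy': 199.7714432334645, 'xyz': array([0.75666698, 0.38979349, 1.00800653]), 'rotation': array([-2.61922438, -0.00284143,  2.53990126])}
{'fx': 309.70691628693146, 'fy': 309.70691628693146, 'cx': 317.7091710088107, 'cy': 201.9449932325091, 'xyz': array([0.26294271, 0.62461302, 0.38319265]), 'rotation': array([ 2.87029012e+00, -2.14031053e-03, -1.86189624e+00])}
{'t': 0.1, 'q': array([ 1.56811624e+00,  3.59302462e-01,  1.12108919e-02, -2.87509887e-04,
       -1.22408777e+00, -2.88072617e-01]), 'qd': array([-0.00110844, -0.00105358,  0.00223442,  0.00127375, -0.00161088,
       -0.00121691]), 'joint_efforts': array([-2.35984517e-03, -5.84164023e+01,  2.93752956e+01,  7.01557964e+00,
        1.02195988e-02, -5.52056918e-05]), 'eef_pos': array([0.19343053, 0.64627343, 0.22575473]), 'ee_rot': array([ 3.14018983e+00, -1.33794888e-04, -2.90850489e-01]), 'force': array([-0.27517935, -1.02793757, -1.47263876]), 'moment': array([-0.02124106, -0.0035542 , -0.02522648]), 'gripper_force': 0.0, 'width': 0.08758792122417068}
0.0188
```

View pics/scene0.png

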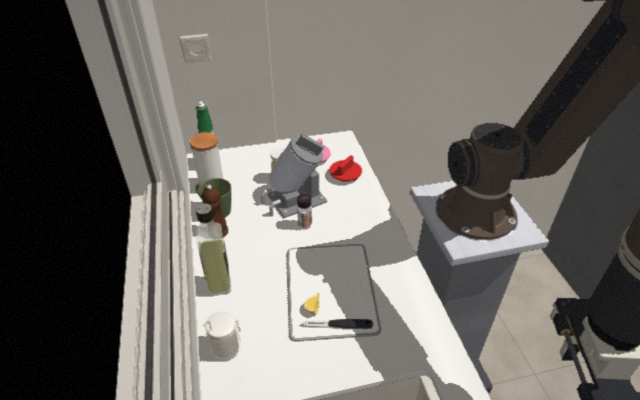

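View pics/side0.png

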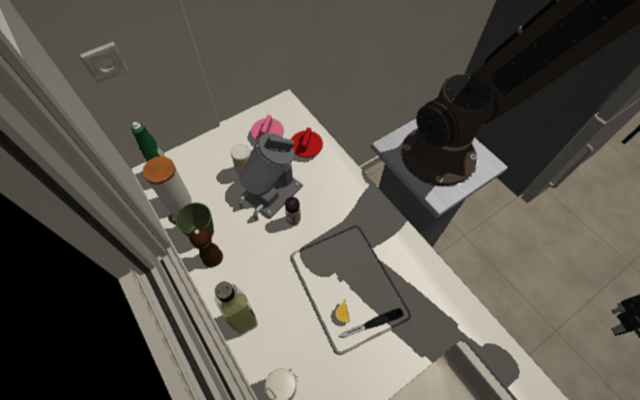

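Run:
```python
import cv2,numpy as np
a=cv2.imread("pics/scene0.png");b=cv2.imread("pics/side0.png")
r=lambda i,x,y,w,h,s:cv2.resize(i[y:y+h,x:x+w],None,fx=s,fy=s,interpolation=cv2.INTER_CUBIC)
top=np.hstack([r(a,255,128,80,85,5),r(b,230,125,80,85,5)])
cv2.imwrite("pics/c1.png",top)
```

```text
(no output)
```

View pics/c1.png

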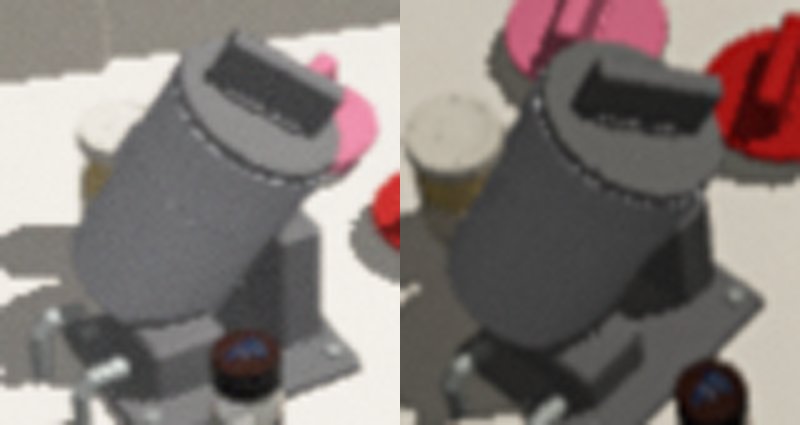

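```bash
cat > h.py <<'E'
from station import *
import numpy as np,cv2
from scipy.spatial.transform import Rotation as R
from scipy.optimize import least_squares
def eul(a): return R.from_euler('xyz',a)
def proj(c,P,fish=False):
    p=eul(c['rotation']).inv().apply(np.atleast_2d(P)-c['xyz'])
    if fish:
        r=np.hypot(p[:,0],p[:,1]);th=np.arctan2(r,p[:,2]);k=th/np.maximum(r,1e-9)
        return np.c_[c['cx']+c['fx']*k*p[:,0],c['cy']+c['fy']*k*p[:,1]]
    return np.c_[c['cx']+c['fx']*p[:,0]/p[:,2],c['cy']+c['fy']*p[:,1]/p[:,2]]
def plane(c,uv,z,fish=False):
    uv=np.atleast_2d(uv).astype(float);d=(uv-[c['cx'],c['cy']])/c['fx']
    if fish:
        r=np.hypot(*d.T);d=np.c_[d*(np.sin(r)/r)[:,None],np.cos(r)]
    else: d=np.c_[d,np.ones(len(d))]
    d=eul(c['rotation']).apply(d);return c['xyz']+d*((z-c['xyz'][2])/d[:,2])[:,None]
def brot(az,phi): return R.from_euler('z',az)*R.from_euler('y',-np.pi/6)*R.from_euler('z',phi)
E
python3 - <<'E'
from h import *
S=camera_model('scene');D=camera_model('side')
s=lambda p:np.array(p)/5+[255,128]
d=lambda p:np.array(p)/5+[230-80,125]
ps=s([(237,30),(343,93),(333,108),(230,45),(208,82),(300,135)])
pd=d([(597,62),(722,85),(717,105),(590,75),(575,108),(680,133)])
h=.037;w=.008
M=np.array([(h,-w,.043),(-h,-w,.043),(-h,w,.043),(h,w,.043),(h,w,.008),(-h,w,.008)])
def f(v):
    P=brot(v[3],v[4]).apply(M)+v[:3]
    return np.r_[(proj(S,P)-ps).ravel(),(proj(D,P)-pd).ravel(),(v[2]-.172)*300]
for x0 in ([.5,.2,.172,0,0],[.5,-.2,.172,-.5,0]):
    o=least_squares(f,x0); print(o.x,o.cost,o.fun.round(1))
print(plane(S,[(289,247),(368,245),(378,332),(291,338)],.008))
print(plane(D,[(291,255),(358,227),(410,312),(340,352)],.008))
print(plane(S,[(305,224)],0),plane(S,[(304,201)],.105),plane(D,[(292,203)],.105))
print('mustard',plane(D,[(230+46/5,125+135/5)],.103))
E
```

```text
[ 0.47772294 -0.20015227  0.16878782 -0.78824543  0.29442289] 18.741581970283455 [-1.3 -0.7 -0.2 -0.1  0.2  0.6 -1.7 -0.  -2.1 -0.4  1.6  1.9 -0.6 -2.3
 -0.1 -1.2  1.2  0.   0.9  0.5 -1.4  0.1  2.8  0.4 -1. ]
[ 0.47772306 -0.20015215  0.16878782 -0.78823486  0.29441363] 18.74158197038403 [-1.3 -0.7 -0.2 -0.1  0.2  0.6 -1.7 -0.  -2.1 -0.4  1.6  1.9 -0.6 -2.3
 -0.1 -1.2  1.2  0.   0.9  0.5 -1.4  0.1  2.8  0.4 -1. ]
[[0.57379487 0.01757674 0.008     ]
 [0.35860957 0.06137714 0.008     ]
 [0.42083103 0.33581851 0.008     ]
 [0.62270997 0.30341415 0.008     ]]
[[0.58089717 0.02500465 0.008     ]
 [0.37634434 0.06146776 0.008     ]
 [0.41416095 0.32742357 0.008     ]
 [0.61869603 0.30372141 0.008     ]]
[[ 0.51010596 -0.06980601  0.        ]] [[ 0.51428989 -0.0530566   0.105     ]] [[ 0.51542418 -0.06297295  0.105     ]]
mustard [[ 0.54913835 -0.29319467  0.103     ]]
```

```bash
cat >> h.py <<'E'
def toolA(az,phi): return brot(az,phi)*R.from_euler('x',np.pi)
def go(Rt,pt):
    s=get_state();r=(Rt*eul(s['ee_rot']).inv()).as_rotvec();
    print('shift',((pt-s['eef_pos'])/.25).round(3),'turn',(np.degrees(r)/30).round(3))
E
python3 - <<'E'
from h import *
go(toolA(-.45,0),np.array([.405,-.165,.31]))
s=get_state();c=camera_model('wrist');Rt=eul(s['ee_rot'])
print(Rt.inv().apply(c['xyz']-s['eef_pos']),(Rt.inv()*eul(c['rotation'])).as_euler('xyz',degrees=True))
E
```

```text
shift [ 0.846 -3.245  0.337] turn [-0.36  -0.934 -0.296]
[ 0.07282526  0.00103772 -0.15742687] [-1.55521763e+01  4.22569124e-02  9.00142742e+01]
```

Request:
apply_moves(
  steps=[
    {"translation":[0.8,-1,0.4],"rotation":[0,0,0]},
    {"translation":[0.8,-1,0.4],"rotation":[0,0,0]},
    {"translation":[0.8,-1,0.4],"rotation":[0,0,0]},
    {"translation":[0.8,-1,0.4],"rotation":[0,0,0]},
    {"translation":[0.8,-1,0.4],"rotation":[0,0,0]},
    {"translation":[0.8,-1,0.4],"rotation":[0,0,0]},
    {"translation":[0.8,-1,0.4],"rotation":[0,0,0]},
    {"translation":[0.8,-1,0.4],"rotation":[0,0,0]},
    {"translation":[0.8,-1,0.4],"rotation":[0,0,0]},
    {"translation":[0.8,-1,0.4],"rotation":[0,0,0]},
  ],
)

```text
t: 0.93
eef_pos: [0.3949, 0.3951, 0.3275]
ee_rot: [-3.14, -0.0, -0.294]
force: [-0.7, -0.3, 0.1]
width: 0.0876
gripper_force: 0.0
```

Request:
apply_moves(
  steps=[
    {"translation":[0.15,-1,0.1],"rotation":[0,0,0]},
    {"translation":[0.15,-1,0.1],"rotation":[0,0,0]},
    {"translation":[0.15,-1,0.1],"rotation":[0,0,0]},
    {"translation":[0.15,-1,0.1],"rotation":[0,0,0]},
    {"translation":[0.15,-1,0.1],"rotation":[0,0,0]},
    {"translation":[0.15,-1,0.1],"rotation":[0,0,0]},
    {"translation":[0.15,-1,0.1],"rotation":[0,0,0]},
    {"translation":[0.15,-1,0.1],"rotation":[0,0,0]},
    {"translation":[0.15,-1,0.1],"rotation":[0,0,0]},
    {"translation":[0.15,-1,0.1],"rotation":[0,0,0]},
  ],
)

```text
t: 1.77
eef_pos: [0.4308, 0.1478, 0.3509]
ee_rot: [3.141, 0.001, -0.29]
force: [-1.5, 0.6, -0.3]
width: 0.0878
gripper_force: 0.0
```

Run:
```python
from h import *
import pickle
c=camera_model('wrist');im=grab_frame('wrist');cv2.imwrite('pics/w1.png',im);pickle.dump(c,open('w1.pkl','wb'))
print(get_state()['q'].round(3),c['xyz'])
```

```text
[ 0.765 -0.074 -0.225 -0.    -1.421  0.516] [0.50044847 0.12613508 0.50826594]
```

View pics/w1.png

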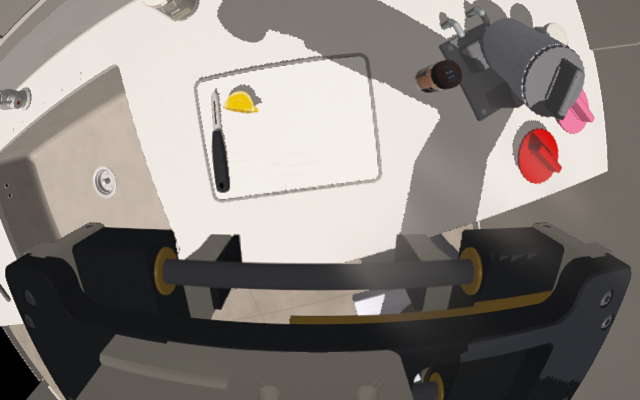

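Request:
apply_moves(
  steps=[
    {"translation":[-0.15,-1,-0.1],"rotation":[-0.1,-0.3,-0.1]},
    {"translation":[-0.15,-1,-0.1],"rotation":[-0.2,-0.6,-0.2]},
    {"translation":[-0.15,-1,-0.1],"rotation":[-0.36,-0.93,-0.3]},
    {"translation":[-0.15,-1,-0.1],"rotation":[-0.36,-0.93,-0.3]},
    {"translation":[-0.15,-1,-0.1],"rotation":[-0.36,-0.93,-0.3]},
    {"translation":[-0.15,-1,-0.1],"rotation":[-0.36,-0.93,-0.3]},
    {"translation":[-0.15,-1,-0.1],"rotation":[-0.36,-0.93,-0.3]},
    {"translation":[-0.15,-1,-0.1],"rotation":[-0.36,-0.93,-0.3]},
    {"translation":[-0.15,-1,-0.1],"rotation":[-0.36,-0.93,-0.3]},
    {"translation":[-0.15,-1,-0.1],"rotation":[-0.36,-0.93,-0.3]},
  ],
)

```text
t: 2.65
eef_pos: [0.3942, -0.1021, 0.3269]
ee_rot: [-3.141, -0.521, -0.451]
force: [-0.7, 0.3, 0.0]
width: 0.0876
gripper_force: 0.0
```

Run:
```python
from h import *
import pickle
w=pickle.load(open('w1.pkl','rb'))
P=plane(w,[(196,78),(367,55),(381,181),(217,201)],.008,True);print(P)
c=P[:,:2].mean(0);print('centre',c)
e=np.vstack([P[0]-P[1],P[3]-P[2]]);print('long',np.linalg.norm(e,axis=1),np.arctan2(-e[:,0],e[:,1]))
c=camera_model('wrist');im=grab_frame('wrist');pickle.dump(c,open('w2.pkl','wb'))
cv2.imwrite('pics/w2.png',im[:, :])
print(get_state()['q'].round(3),c['xyz'])
```

```text
[[0.63024743 0.29859883 0.008     ]
 [0.57789186 0.01994644 0.008     ]
 [0.3709311  0.0536244  0.008     ]
 [0.41806574 0.3324794  0.008     ]]
centre [0.49928404 0.17616227]
long [0.28352824 0.28281051] [-0.18572321 -0.16744648]
[ 0.725 -0.553 -0.883  0.545 -1.089  0.176] [ 0.37991592 -0.09632427  0.4992773 ]
```

View pics/w2.png

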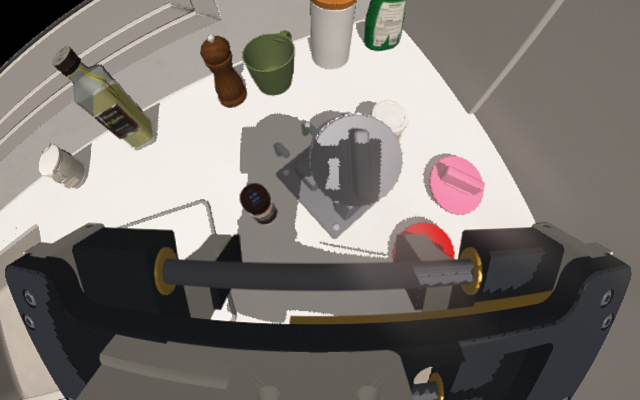

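Run:
```python
import cv2,numpy as np
a=cv2.imread("pics/w2.png")[100:240,275:415]
a=np.clip((a/255.)**.6*255,0,255).astype('uint8')
cv2.imwrite("pics/c2.png",cv2.resize(a,None,fx=4.2,fy=4.2,interpolation=cv2.INTER_CUBIC))
```

```text
(no output)
```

View pics/c2.png

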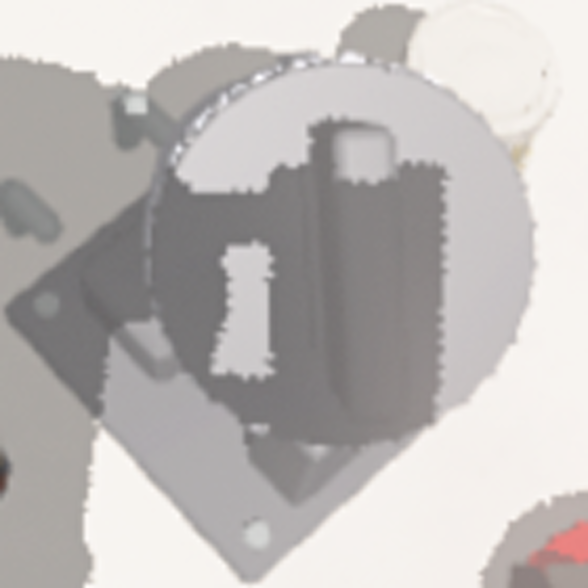

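```bash
cat > fit.py <<'E'
from h import *
import pickle
W=pickle.load(open('w2.pkl','rb'));S=camera_model('scene');D=camera_model('side')
k=lambda p:np.array(p,float)/4.2+[275,100]
s=lambda p:np.array(p)/5+[255,128]
d=lambda p:np.array(p)/5+[150,125]
ps=s([(237,30),(343,93),(333,108),(230,45),(208,82),(300,135)])
pd=d([(597,62),(722,85),(717,105),(590,75),(575,108),(680,133)])
F=plane(W,k([(8,310),(250,580)]),.012,True);e=F[1]-F[0]
print('foot',F,np.linalg.norm(e),np.arctan2(e[1],e[0]))
h=.037;w=.008
M=np.array([(h,-w,.043),(-h,-w,.043),(-h,w,.043),(h,w,.043),(h,w,.008),(-h,w,.008)])
kb=k([(393,126),(409,421),(347,405),(336,124)])
kc=k([(535,250),(505,135),(440,85),(350,65),(510,345),(300,440),(225,395)])
def f(v):
    Rb=brot(v[3],v[4]);P=Rb.apply(M)+v[:3]
    a=(kc-[W['cx'],W['cy']])/W['fx'];r=np.hypot(*a.T);dd=np.c_[a*(np.sin(r)/r)[:,None],np.cos(r)]
    dd=Rb.inv().apply(eul(W['rotation']).apply(dd));o=Rb.inv().apply(W['xyz']-v[:3])
    q=o+dd*((.008-o[2])/dd[:,2])[:,None]
    return np.r_[(proj(W,P[:4],True)-kb).ravel(),(np.hypot(q[:,0],q[:,1])-.053)*900,.7*(proj(S,P)-ps).ravel(),.7*(proj(D,P)-pd).ravel(),(v[2]-.172)*1000]
o=least_squares(f,[.47,-.2,.172,-.5,0],loss='soft_l1'); print(o.x,o.cost,o.fun.round(1))
J=np.linalg.inv(o.jac.T@o.jac);print(np.sqrt(np.diag(J)))
for az in (-.35,-.5,-.65,-.8):
    g=lambda u:f([u[0],u[1],u[2],az,u[3]]);q=least_squares(g,[.47,-.2,.172,0],loss='soft_l1');print(az,q.x,q.cost)
E
python3 fit.py
```

```text
foot [[ 0.56569401 -0.10996899  0.012     ]
 [ 0.4271947  -0.14863988  0.012     ]] 0.14379672291229278 -2.8693133353590574
[ 0.48129906 -0.19566453  0.16924933 -0.3885468   0.0126682 ] 19.53084427583445 [ 1.3 -1.1 -0.2 -0.3 -0.5  4.6 -0.9  0.1 -0.8  0.8 -0.8 -1.8 -0.5  0.
 -1.9 -1.1 -0.6 -0.3 -0.6  0.5 -0.4 -0.8 -0.5 -1.7  0.2  1.   1.4 -0.7
 -1.7 -0.7 -1.7  0.8 -1.2  1.  -0.2 -0.7  1.1  1.9  0.5 -2.8]
[0.00066644 0.00106467 0.00185997 0.04498649 0.04611104]
-0.35 [ 0.48139289 -0.19515449  0.16951128 -0.02350945] 19.94393813405258
-0.5 [ 0.4805153  -0.19714919  0.1688223   0.11194321] 21.65466135999148
-0.65 [ 0.47890947 -0.19887735  0.16889587  0.23059037] 27.943004587789325
-0.8 [ 0.4771927  -0.2001267   0.16930337  0.33665635] 35.50587009329757
```

```bash
cat >> fit.py <<'E'
print('---')
seg=[(S,s([(182,78),(76,230)]),s([(325,180),(238,303)])),(D,d([(543,92),(449,240)]),d([(692,205),(600,325)]))]
O=o.x[:3]
def planes(c,l):
    a=np.c_[(l-[c['cx'],c['cy']])/c['fx'],[1,1]];a=eul(c['rotation']).apply(a);n=np.cross(a[0],a[1]);return n/np.linalg.norm(n)
# tangent planes to a cylinder: axis direction is orthogonal to every tangent plane normal
N=np.array([planes(c,l) for c,a,b in seg for l in (a,b)])
u,sv,vt=np.linalg.svd(N);ax=vt[2]*np.sign(vt[2][2]);print('axis',ax,'tilt',np.degrees(np.arccos(ax[2])),'az',np.arctan2(-ax[1],-ax[0]),sv)
for az in (-.8,-.6,-.4,-.2,0,.27): print(az,(N@brot(az,0).apply([0,0,1])).round(3))
for i,(c,a,b) in enumerate(seg): print([(n@(O-c['xyz'])).round(4) for n in N[2*i:2*i+2]])
E
python3 fit.py | sed -n '/---/,$p'
```

```text
---
axis [-0.44423544  0.20488868  0.87216713] tilt 29.28854105998296 az -0.4321422513557644 [1.95219306 0.43370546 0.02901442]
-0.8 [ 0.013 -0.037 -0.07  -0.095]
-0.6 [ 0.002 -0.043 -0.042 -0.056]
-0.4 [ 0.008 -0.031  0.002 -0.001]
-0.2 [ 0.032 -0.002  0.061  0.067]
0 [0.071 0.043 0.132 0.147]
0.27 [0.147 0.127 0.242 0.265]
[np.float64(-0.0432), np.float64(0.0584)]
[np.float64(-0.0452), np.float64(0.0554)]
```

Run:
```python
from h import *
az=-.4;R_=brot(az,0);go(toolA(az,0.01),np.array([.4813,-.1957,.172])+R_.apply([0,0,.13]))
```

```text
shift [ 0.108 -0.274 -0.169] turn [-0.011  0.     0.111]
```

Request:
apply_moves(
  steps=[
    {"translation":[0.1,-0.27,-0.17],"rotation":[-0.01,0,0.11]},
    {"translation":[0.1,-0.27,-0.17],"rotation":[-0.01,0,0.11]},
    {"translation":[0.1,-0.27,-0.17],"rotation":[-0.01,0,0.11]},
    {"translation":[0.1,-0.27,-0.17],"rotation":[-0.01,0,0.11]},
    {"translation":[0.1,-0.27,-0.17],"rotation":[-0.01,0,0.11]},
    {"translation":[0.1,-0.27,-0.17],"rotation":[-0.01,0,0.11]},
    {"translation":[0.1,-0.27,-0.17],"rotation":[-0.01,0,0.11]},
    {"translation":[0.1,-0.27,-0.17],"rotation":[-0.01,0,0.11]},
    {"translation":[0.1,-0.27,-0.17],"rotation":[-0.01,0,0.11]},
    {"translation":[0.1,-0.27,-0.17],"rotation":[-0.01,0,0.11]},
  ],
)

```text
t: 3.53
eef_pos: [0.4191, -0.1695, 0.2845]
ee_rot: [3.138, -0.525, -0.389]
force: [0.0, 0.2, 0.6]
width: 0.088
gripper_force: 0.0
```

Run:
```python
from h import *
import pickle
c=camera_model('wrist');im=grab_frame('wrist');pickle.dump(c,open('w3.pkl','wb'));cv2.imwrite('pics/w3.png',im)
st=get_state();print(st['q'].round(3),st['eef_pos'],st['ee_rot'])
q=proj(c,np.array([.4813,-.1957,.172])+brot(-.4,0).apply([[0,0,.043]]),True)[0];print(q)
a=im[80:230,245:445]
a=np.clip((a/255.)**.6*255,0,255).astype('uint8')
cv2.imwrite("pics/c3.png",cv2.resize(a,None,fx=4,fy=4,interpolation=cv2.INTER_CUBIC))
```

```text
[ 0.315 -0.431 -0.916  0.507 -0.739  0.546] [ 0.418926   -0.16979066  0.2844236 ] [ 3.13777552 -0.52440812 -0.38936956]
[316.44479985 204.3587817 ]
```

View pics/c3.png

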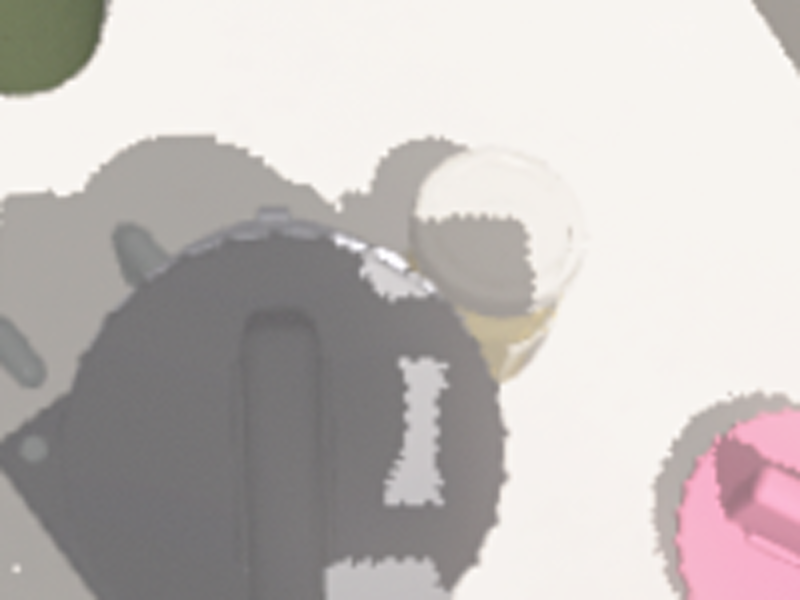

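```bash
cat > fit2.py <<'E'
from h import *
import pickle
W=pickle.load(open('w3.pkl','rb'))
k=lambda p:(np.array(p,float)+.5)/4-.5+[245,80]
kb=k([(248,335),(250,600),(316,335),(325,600)]);end=k([(282,314)])
kc=k([(500,400),(504,450),(470,335),(435,290),(270,235),(180,260),(100,330),(65,420)])
def f(v):
    Rb=brot(v[3],v[4])
    def hit(p,z):
        a=(p-[W['cx'],W['cy']])/W['fx'];r=np.hypot(*a.T);dd=np.c_[a*(np.sin(r)/r)[:,None],np.cos(r)]
        dd=Rb.inv().apply(eul(W['rotation']).apply(dd));o=Rb.inv().apply(W['xyz']-v[:3])
        return o+dd*((z-o[2])/dd[:,2])[:,None]
    b=hit(kb,.043);e=hit(end,.043);q=hit(kc,.008)
    return 1e3*np.r_[b[:,1]-[.0075,.0075,-.0075,-.0075],e[0,0]-.037,np.hypot(q[:,0],q[:,1])-.053,(v[2]-.172)/2,(v[3]+.4)/40]
o=least_squares(f,[.48,-.196,.172,-.4,0],loss='soft_l1');print(o.x,o.cost,o.fun.round(1))
O,az,phi=o.x[:3],*o.x[3:]
go(toolA(az,phi),O+brot(az,0).apply([0,0,.0612]))
go(toolA(az,phi),O+brot(az,0).apply([0,0,.0122]))
E
python3 fit2.py
```

```text
[ 0.48184193 -0.19484686  0.16974006 -0.38053518  0.01079807] 3.233512556014155 [-0.8  0.3  0.5 -0.7  2.  -0.3 -0.8 -0.6  0.1 -0.3 -0.3 -0.3 -0.5 -1.1
  0.5]
shift [ 0.138 -0.055 -0.247] turn [-0.003  0.003  0.038]
shift [ 0.229 -0.091 -0.416] turn [-0.003  0.003  0.038]
```

Request:
apply_moves(
  steps=[
    {"translation":[0.05,-0.02,-0.08],"rotation":[0,0,0.03]},
    {"translation":[0.1,-0.04,-0.17],"rotation":[0,0,0.03]},
    {"translation":[0.138,-0.055,-0.247],"rotation":[0,0,0.03]},
    {"translation":[0.155,-0.062,-0.28],"rotation":[0,0,0.03]},
    {"translation":[0.17,-0.068,-0.31],"rotation":[0,0,0.03]},
    {"translation":[0.185,-0.074,-0.335],"rotation":[0,0,0.03]},
    {"translation":[0.2,-0.08,-0.36],"rotation":[0,0,0.03]},
    {"translation":[0.215,-0.085,-0.39],"rotation":[0,0,0.03]},
    {"translation":[0.228,-0.09,-0.412],"rotation":[0,0,0.03]},
    {"translation":[0.228,-0.09,-0.412],"rotation":[0,0,0.03]},
  ],
)

```text
t: 4.42
eef_pos: [0.4803, -0.1977, 0.1912]
ee_rot: [-3.14, -0.505, -0.376]
force: [0.2, 0.4, 0.0]
width: 0.0877
gripper_force: 0.0
```

Run:
```python
from h import *
import pickle
c=camera_model('wrist');im=grab_frame('wrist');cv2.imwrite('pics/w4.png',im)
s=get_state();print(s['q'].round(3),s['force'],s['moment']);go(toolA(-.383,.01),np.array([.4818,-.1948,.1705])+brot(-.383,0).apply([0,0,.0122]))
```

```text
[ 0.051 -0.156 -1.016  0.698 -0.315  0.518] [-0.51751257  0.11683886  1.06228316] [ 0.59167517  1.54697891 -0.02845325]
shift [-0.015  0.021 -0.041] turn [-0.025 -0.029  0.002]
```

View pics/w4.png

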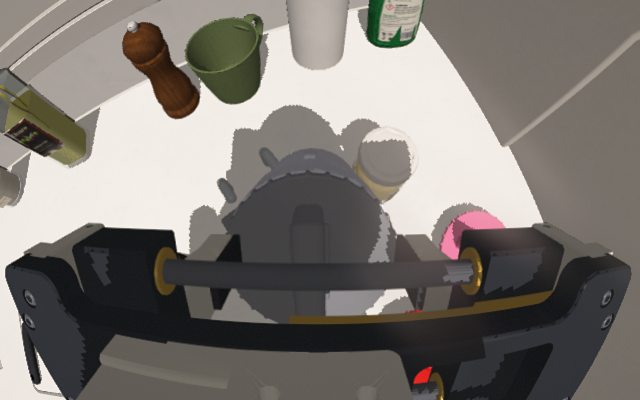

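```bash
cat > kin.py <<'E'
from h import *
lo=np.array([-3.07,-1.43,-1.02,-3.03,-3.05,-3.03]);hi=np.array([3.07,2.12,1.25,1.67,0,3.03])
def fk(q,p):
    h,a1,l1,L2,fx,fz,wl,wz,T,off=p
    rz=R.from_euler('z',q[0]);ry=lambda a:R.from_euler('y',a);rx=lambda a:R.from_euler('x',a)
    A=rz*ry(q[1]);x=rz.apply([a1,l1,h])+A.apply([0,0,L2])
    B=A*ry(-q[2]);x=x+B.apply([0,0,fz]);C=B*rx(s4*q[3]);x=x+C.apply([fx,wl,wz])
    E=C*ry(-q[4]);G=E*rx(s6*q[5]+off);x=x+E.apply([T,0,0])
    return x,G
s4,s6=-1,-1
TOOL=R.from_matrix(np.array([[0,0,1],[0,1,0],[-1,0,0]]))  # tool z along x
E
cat > kfit.py <<'E'
import kin;from kin import *
import pickle
s=get_state()
D=[([1.568,.359,.0115,0,-1.224,-.288],[.1938,.6465,.2265],[3.1402,0,-.2909]),
([.765,-.074,-.225,0,-1.421,.516],[.4308,.1478,.3509],[3.141,.001,-.29]),
([.725,-.553,-.883,.545,-1.089,.176],[.3942,-.1021,.3269],[-3.141,-.521,-.451]),
([.315,-.431,-.916,.507,-.739,.546],[.4190,-.1697,.2844],[3.138,-.5245,-.3894]),
(s['q'],s['eef_pos'],s['ee_rot'])]
best=None
for a in (1,-1):
  for b in (1,-1):
    kin.s4,kin.s6=a,b
    # orientation check: relative constant tool offset
    Q=[(fk(q,[0]*10)[1].inv()*eul(e)) for q,x,e in D]
    sp=max((Q[0].inv()*k).magnitude() for k in Q)
    f=lambda p:np.concatenate([fk(q,p)[0]-x for q,x,e in D])
    o=least_squares(lambda p:np.r_[f(p)*1e3,np.array(p)*.01],[.3,0,0,.4,.4,0,-.1,0,.2,0])
    print(a,b,'spread',sp,np.abs(f(o.x)).max().round(4),o.x.round(4))
    if best is None or sp<best[0]: best=(sp,a,b,o.x,Q[0].as_matrix())
pickle.dump(best,open('kin.pkl','wb'))
E
python3 kfit.py
```

```text
1 1 spread 2.9632599794300143 0.0588 [-0.6246  0.1603 -0.4757  0.425   0.2562  0.3843  0.2804 -0.1136 -0.3082
  0.    ]
1 -1 spread 1.396585656063014 0.0588 [-0.6246  0.1603 -0.4757  0.425   0.2562  0.3843  0.2804 -0.1136 -0.3082
  0.    ]
-1 1 spread 1.6684345044914768 0.0002 [ 1.988e-01  1.000e-04 -5.000e-04  6.018e-01  4.632e-01 -1.000e-04
 -1.913e-01  6.000e-04  3.787e-01  0.000e+00]
-1 -1 spread 0.0012284996333078956 0.0002 [ 1.988e-01  1.000e-04 -5.000e-04  6.018e-01  4.632e-01 -1.000e-04
 -1.913e-01  6.000e-04  3.787e-01  0.000e+00]
```

```bash
cat >> kin.py <<'E'
import pickle,os
if os.path.exists('kin.pkl'):
    _,s4,s6,PP,Q0=pickle.load(open('kin.pkl','rb'));Q0=R.from_matrix(Q0)
def FK(q):
    x,G=fk(q,PP);return x,G*Q0
def IK(x,Rt,n=60,seed=0,m=.02):
    rng=np.random.default_rng(seed);out=[]
    def f(q):
        a,G=FK(q);return np.r_[(a-x)*5,(Rt*G.inv()).as_rotvec()]
    for i in range(n):
        o=least_squares(f,rng.uniform(lo+.05,hi-.05),bounds=(lo,hi))
        if o.cost<1e-8 and not any(np.abs(o.x-p).max()<.02 for p in out): out.append(o.x)
    return out
O=np.array([.4818,-.1948,.1705]);AZ=-.385
E
python3 - <<'E'
from kin import *
ax=brot(AZ,0)
for d in (.0122,.1):
  for phi in (0,np.pi):
    for tip in (-15,-8,0,8,15):   # tip about bar y
      Rt=toolA(AZ,phi)*R.from_euler('y',tip,degrees=True)
      gp=O+ax.apply([0,0,d+.0188]); x=gp+Rt.apply([0,0,.0188])
      for q in IK(x,Rt,25): print(d,round(phi,1),tip,q.round(3))
E
```

```text
0.0122 0 -15 [ 0.091 -0.038 -0.698  0.188 -0.686  0.962]
0.0122 0 -8 [ 0.118 -0.103 -0.862  0.383 -0.502  0.76 ]
0.0122 3.1 8 [ 0.118 -0.103 -0.862  0.385 -0.503 -2.384]
0.0122 3.1 15 [ 0.092 -0.038 -0.698  0.19  -0.686 -2.182]
0.1 0 -15 [ 0.156 -0.198 -0.638  0.169 -0.911  0.941]
0.1 0 -8 [ 0.212 -0.279 -0.777  0.306 -0.773  0.787]
0.1 0 0 [ 0.243 -0.361 -0.953  0.537 -0.61   0.556]
0.1 0 0 [ 2.105 -1.411 -0.936  0.477 -2.418 -0.617]
0.1 3.1 0 [ 0.244 -0.36  -0.953  0.539 -0.612 -2.588]
0.1 3.1 0 [ 2.106 -1.411 -0.935  0.475 -2.42   2.522]
0.1 3.1 8 [ 0.213 -0.278 -0.777  0.307 -0.774 -2.357]
0.1 3.1 15 [ 0.157 -0.198 -0.639  0.17  -0.912 -2.203]
```

Run:
```python
from kin import *
ax=brot(AZ,0)
def sol(phi,tip,d=.0122):
    Rt=toolA(AZ,np.radians(phi))*R.from_euler('y',tip,degrees=True)
    x=O+ax.apply([0,0,d+.0188])+Rt.apply([0,0,.0188])
    f=lambda q:np.r_[(FK(q)[0]-x)*5,(Rt*FK(q)[1].inv()).as_rotvec()]
    b=None
    for q0 in ([.1,-.1,-.8,.3,-.5,.8],[.1,0,-.7,.2,-.7,2.2],[.1,0,-.7,.2,-.7,-2],[0,-.1,-.9,-1.2,-.5,2]):
        o=least_squares(f,q0,bounds=(lo+.01,hi-.01))
        if o.cost<1e-8: b=o.x;break
    return b
tips=range(-30,31,6)
print('phi',list(tips))
for phi in range(0,100,15):
    r=[sol(phi,t) for t in tips]
    print(phi,[ '  --   ' if q is None else '%.2f/%.1f/%.1f'%(q[2],q[4],q[5]) for q in r])
```

```text
phi [-30, -24, -18, -12, -6, 0, 6, 12, 18, 24, 30]
0 ['-0.43/-1.0/1.2', '-0.53/-0.9/1.1', '-0.64/-0.8/1.0', '-0.76/-0.6/0.9', '-0.92/-0.4/0.7', '  --   ', '  --   ', '  --   ', '  --   ', '  --   ', '  --   ']
15 ['-0.50/-1.0/1.2', '-0.59/-0.9/1.2', '-0.69/-0.8/1.1', '-0.81/-0.6/1.0', '-0.94/-0.4/0.9', '  --   ', '  --   ', '  --   ', '  --   ', '  --   ', '-0.71/-0.4/-2.7']
30 ['-0.58/-1.0/1.3', '-0.67/-0.9/1.2', '-0.76/-0.7/1.2', '-0.86/-0.6/1.1', '-0.97/-0.4/1.0', '  --   ', '  --   ', '  --   ', '  --   ', '  --   ', '-0.67/-0.5/-2.7']
45 ['-0.69/-1.0/1.3', '-0.76/-0.8/1.3', '-0.84/-0.7/1.3', '-0.92/-0.6/1.3', '-1.00/-0.4/1.2', '  --   ', '  --   ', '  --   ', '  --   ', '  --   ', '-0.61/-0.6/-2.6']
60 ['-0.81/-0.9/1.4', '-0.87/-0.8/1.4', '-0.93/-0.7/1.4', '-0.98/-0.6/1.4', '  --   ', '  --   ', '  --   ', '  --   ', '-0.82/-0.2/2.6', '-0.60/-0.5/-2.9', '-0.55/-0.7/-2.5']
75 ['-0.94/-0.9/1.4', '-0.98/-0.8/1.4', '  --   ', '  --   ', '  --   ', '  --   ', '  --   ', '-0.92/-0.2/2.4', '  --   ', '-0.55/-0.6/-2.7', '-0.49/-0.8/-2.4']
90 ['  --   ', '  --   ', '  --   ', '  --   ', '  --   ', '  --   ', '-1.00/-0.2/2.3', '-0.81/-0.3/2.8', '-0.62/-0.5/-2.9', '-0.50/-0.7/-2.6', '-0.43/-0.9/-2.4']
```

```bash
cat >> kin.py <<'E'
def pose(phi,tip,lift=0,g=.034,O=O,AZ=AZ):
    Rt=toolA(AZ,np.radians(phi))*R.from_euler('y',tip,degrees=True)
    return O+brot(AZ,0).apply([0,0,g+lift])+Rt.apply([0,0,.0188]),Rt
def sol(x,Rt,q0s):
    f=lambda q:np.r_[(FK(q)[0]-x)*5,(Rt*FK(q)[1].inv()).as_rotvec()]
    for q0 in q0s:
        o=least_squares(f,np.clip(q0,lo+.02,hi-.02),bounds=(lo+.01,hi-.01))
        if o.cost<1e-8: return o.x
S0=[[.1,-.1,-.8,.3,-.5,.8],[.1,0,-.7,.2,-.7,2.2],[.1,0,-.7,.2,-.7,-2],[0,-.1,-.9,-1.2,-.5,2]]
E
python3 - <<'E'
from kin import *
for tip in (-24,-30,-34,-38,24,30,34,38,42):
    print(tip,[ '--' if q is None else '%.2f,%.2f,%.1f,%.1f'%(q[2],q[3],q[4],q[5]) for q in (sol(*pose(p,tip),S0) for p in (0,15,30,50,60,70,80,92))])
    q=[sol(*pose(p,tip,.05),S0) for p in (60,70,80,90)]
    print('   lift',[ '--' if k is None else '%.2f'%k[2] for k in q])
E
```

```text
-24 ['-0.53,0.05,-0.9,1.1', '-0.59,0.19,-0.9,1.2', '-0.67,0.34,-0.9,1.3', '-0.79,0.55,-0.8,1.3', '-0.87,0.67,-0.8,1.4', '-0.94,0.80,-0.8,1.4', '--', '--']
   lift ['-0.82', '-0.89', '-0.96', '--']
-30 ['-0.43,-0.00,-1.0,1.2', '-0.50,0.14,-1.0,1.2', '-0.58,0.29,-1.0,1.3', '-0.73,0.51,-1.0,1.3', '-0.81,0.63,-0.9,1.4', '-0.89,0.76,-0.9,1.4', '-0.98,0.91,-0.9,1.4', '--']
   lift ['-0.77', '-0.85', '-0.93', '--']
-34 ['-0.37,-0.03,-1.1,1.2', '-0.44,0.12,-1.1,1.3', '-0.53,0.27,-1.1,1.3', '-0.68,0.49,-1.0,1.3', '-0.77,0.61,-1.0,1.4', '-0.86,0.74,-1.0,1.4', '-0.95,0.88,-0.9,1.4', '--']
   lift ['-0.74', '-0.82', '-0.91', '-1.00']
-38 ['-0.31,-0.05,-1.2,1.2', '-0.38,0.10,-1.2,1.3', '-0.48,0.25,-1.1,1.3', '-0.64,0.47,-1.1,1.3', '-0.73,0.58,-1.1,1.4', '-0.83,0.71,-1.0,1.4', '-0.92,0.86,-1.0,1.3', '--']
   lift ['-0.70', '-0.80', '-0.89', '-0.99']
24 ['--', '--', '--', '--', '-0.60,-0.86,-0.5,-2.9', '-0.57,-0.81,-0.6,-2.8', '-0.53,-0.75,-0.6,-2.7', '-0.50,-0.66,-0.7,-2.6']
   lift ['--', '-0.59', '-0.55', '-0.51']
30 ['--', '-0.71,-1.58,-0.3,-2.8', '-0.67,-1.41,-0.5,-2.7', '-0.59,-1.20,-0.6,-2.6', '-0.55,-1.11,-0.7,-2.5', '-0.51,-1.01,-0.8,-2.5', '-0.47,-0.92,-0.8,-2.4', '-0.43,-0.81,-0.9,-2.4']
   lift ['-0.56', '-0.51', '-0.47', '-0.43']
34 ['--', '-0.77,-1.77,-0.6,-2.4', '-0.69,-1.56,-0.7,-2.4', '-0.58,-1.31,-0.8,-2.4', '-0.53,-1.20,-0.8,-2.4', '-0.48,-1.10,-0.9,-2.3', '-0.44,-0.99,-0.9,-2.3', '-0.39,-0.87,-1.0,-2.3']
   lift ['-0.54', '-0.49', '-0.44', '-0.40']
38 ['--', '-0.83,-1.87,-0.8,-2.2', '-0.72,-1.65,-0.8,-2.2', '-0.59,-1.39,-0.9,-2.3', '-0.53,-1.27,-0.9,-2.2', '-0.47,-1.16,-1.0,-2.2', '-0.41,-1.05,-1.0,-2.2', '-0.36,-0.92,-1.1,-2.2']
   lift ['-0.52', '-0.47', '-0.41', '-0.37']
42 ['--', '-0.88,-1.94,-0.9,-2.0', '-0.75,-1.71,-1.0,-2.1', '-0.59,-1.44,-1.0,-2.1', '-0.52,-1.32,-1.0,-2.1', '-0.45,-1.20,-1.1,-2.1', '-0.39,-1.09,-1.1,-2.1', '-0.33,-0.96,-1.1,-2.1']
   lift ['-0.52', '-0.45', '-0.39', '-0.34']
```

Run:
```python
from kin import *
q=get_state()['q']
x,Rt=pose(.6,-32,.05);go(Rt,x);print(x,sol(x,Rt,S0).round(2))
x,Rt=pose(.6,-32,0);go(Rt,x);print(x)
rel=R.from_euler('x',np.pi)*R.from_euler('y',-32,degrees=True)
for psi in range(-180,180,20):
    T=R.from_euler('z',psi,degrees=True)*rel
    g=np.array([.4876,.112,.008+.048+.004]);x=g+T.apply([0,0,.0188])
    a=sol(x,T,S0+[[.6,.2,-.3,0,-1.2,0],[.6,.2,-.3,1,-1.2,2],[.6,.2,-.3,-1,-1.2,-2]])
    if a is not None: print(psi,a.round(2))
```

```text
shift [-0.15   0.076  0.132] turn [ 0.367  0.964 -0.003]
[ 0.44222764 -0.17887697  0.22445786] [ 0.02  0.05 -0.38 -0.01 -1.17  1.18]
shift [-0.058  0.038 -0.041] turn [ 0.367  0.964 -0.003]
[ 0.4653976  -0.18826595  0.18115659]
-140 [ 0.42  0.16 -0.7  -0.69 -0.23 -0.66]
-120 [ 0.21  0.22 -0.54 -0.82 -0.57 -0.08]
-100 [ 0.14  0.31 -0.42 -0.77 -0.81  0.22]
-80 [ 0.14  0.39 -0.31 -0.68 -1.    0.44]
-60 [ 0.19  0.46 -0.22 -0.58 -1.16  0.64]
-40 [ 0.26  0.52 -0.15 -0.47 -1.28  0.84]
-20 [ 0.34  0.57 -0.11 -0.35 -1.36  1.04]
0 [ 0.44  0.59 -0.11 -0.23 -1.39  1.24]
20 [ 0.54  0.6  -0.16 -0.1  -1.37  1.43]
40 [ 0.64  0.58 -0.25  0.03 -1.3   1.61]
60 [ 0.74  0.54 -0.38  0.17 -1.19  1.77]
80 [ 0.83  0.49 -0.55  0.33 -1.05  1.9 ]
100 [ 0.89  0.41 -0.74  0.55 -0.88  1.98]
120 [ 0.87  0.33 -0.96  0.88 -0.7   1.99]
```

Request:
apply_moves(
  steps=[
    {"translation":[-0.07,0.035,0.13],"rotation":[0,0,0]},
    {"translation":[-0.14,0.07,0.25],"rotation":[0,0,0]},
    {"translation":[-0.15,0.076,0.25],"rotation":[0.08,0.21,0]},
    {"translation":[-0.15,0.076,0.25],"rotation":[0.16,0.42,0]},
    {"translation":[-0.15,0.076,0.22],"rotation":[0.24,0.63,0]},
    {"translation":[-0.15,0.076,0.18],"rotation":[0.32,0.84,0]},
    {"translation":[-0.15,0.076,0.132],"rotation":[0.367,0.964,0]},
    {"translation":[-0.15,0.076,0.132],"rotation":[0.367,0.964,0]},
    {"translation":[-0.15,0.076,0.132],"rotation":[0.367,0.964,0]},
    {"translation":[-0.15,0.076,0.132],"rotation":[0.367,0.964,0]},
  ],
)

```text
t: 5.3
eef_pos: [0.442, -0.1785, 0.2248]
ee_rot: [3.137, 0.034, -0.374]
force: [0.3, -0.7, 0.3]
width: 0.0879
gripper_force: 0.0
```

Run:
```python
from kin import *
s=get_state();print(s['q'].round(3),s['force'].round(1),s['moment'].round(2));x,Rt=pose(.6,-32,0);go(Rt,x)
```

```text
[ 0.022  0.051 -0.384 -0.01  -1.169  1.178] [ 0.3 -0.7  0.3] [ 0.01 -0.09  0.02]
shift [ 0.094 -0.039 -0.175] turn [-0.001  0.003 -0.003]
```

Request:
apply_moves(
  steps=[
    {"translation":[0.015,-0.006,-0.028],"rotation":[0,0,0]},
    {"translation":[0.03,-0.012,-0.056],"rotation":[0,0,0]},
    {"translation":[0.045,-0.018,-0.084],"rotation":[0,0,0]},
    {"translation":[0.06,-0.024,-0.112],"rotation":[0,0,0]},
    {"translation":[0.07,-0.029,-0.13],"rotation":[0,0,0]},
    {"translation":[0.078,-0.032,-0.145],"rotation":[0,0,0]},
    {"translation":[0.086,-0.035,-0.16],"rotation":[0,0,0]},
    {"translation":[0.094,-0.039,-0.175],"rotation":[0,0,0]},
    {"translation":[0.094,-0.039,-0.175],"rotation":[0,0,0]},
    {"translation":[0.094,-0.039,-0.175],"rotation":[0,0,0]},
  ],
)

```text
t: 6.13
eef_pos: [0.4658, -0.1883, 0.1809]
ee_rot: [3.137, 0.035, -0.374]
force: [-0.0, 0.2, 0.5]
width: 0.088
gripper_force: 0.0
```

Request:
apply_moves(
  steps=[
    {"translation":[0,0,0],"rotation":[0,0,0]},
    {"translation":[0,0,0],"rotation":[0,0,0]},
    {"translation":[0,0,0],"rotation":[0,0,0]},
    {"translation":[0,0,0],"rotation":[0,0,0]},
    {"translation":[0,0,0],"rotation":[0,0,0]},
    {"translation":[0,0,0],"rotation":[0,0,0]},
    {"translation":[0,0,0],"rotation":[0,0,0]},
    {"translation":[0,0,0],"rotation":[0,0,0]},
    {"translation":[0,0,0],"rotation":[0,0,0]},
    {"translation":[0,0,0],"rotation":[0,0,0]},
  ],
  jaw=1,
  newtons=20,
)

```text
t: 6.97
eef_pos: [0.4659, -0.1883, 0.1811]
ee_rot: [3.138, 0.034, -0.374]
force: [0.1, -0.4, 0.4]
width: 0.0267
gripper_force: 0.0
```

Run:
```python
from kin import *
s=get_state();print(s['q'].round(3),s['eef_pos'],s['ee_rot'],s['force'].round(1),s['moment'].round(2),s['width'],s['gripper_force'])
x,Rt=pose(.6,-32,0);go(Rt,x)
```

```text
[ 0.     0.133 -0.398 -0.01  -1.074  1.201] [ 0.46587786 -0.18826536  0.18110224] [ 3.13760548  0.03426434 -0.37427913] [ 0.1 -0.4  0.4] [-0.01 -0.17 -0.01] 0.026696005481324187 0.0
shift [-0.002 -0.     0.   ] turn [-0.002  0.002 -0.003]
```

Request:
apply_moves(
  steps=[
    {"translation":[0,0,0],"rotation":[0,0,0]},
    {"translation":[0,0,0],"rotation":[0,0,0]},
    {"translation":[0,0,0],"rotation":[0,0,0]},
    {"translation":[0,0,0],"rotation":[0,0,0]},
    {"translation":[0,0,0],"rotation":[0,0,0]},
    {"translation":[0,0,0],"rotation":[0,0,0]},
    {"translation":[0,0,0],"rotation":[0,0,0]},
    {"translation":[0,0,0],"rotation":[0,0,0]},
    {"translation":[0,0,0],"rotation":[0,0,0]},
    {"translation":[0,0,0],"rotation":[0,0,0]},
  ],
)

```text
t: 7.8
eef_pos: [0.4657, -0.1882, 0.1811]
ee_rot: [3.138, 0.035, -0.374]
force: [-1.9, 2.2, 2.6]
width: 0.0158
gripper_force: 20.0
```

```bash
cat >> kin.py <<'E'
AX=brot(AZ,0).apply([0,0,1])
def st(tip=-32):
    s=get_state();Rt=eul(s['ee_rot'])
    Rr=brot(AZ,0).inv()*Rt*R.from_euler('y',-tip,degrees=True)*R.from_euler('x',np.pi)
    v=Rr.as_rotvec();print('t',s['t'],'phi',np.degrees(v[2]).round(2),'tilt err',np.degrees(v[:2]).round(2),'F',s['force'].round(1),'M.ax',(s['moment']@AX).round(3),'M',s['moment'].round(2),'w',s['width'].round(4),'g',s['gripper_force'],'q3',s['q'][2].round(3),'F.ax',(s['force']@AX).round(2))
    return s
def turnrows(a,b,n,tip=-32):
    x0,R0=pose(a,tip)
    for i in range(1,n+1):
        x,Rt=pose(a+(b-a)*i/n,tip);print(((x-x0)/.25).round(3).tolist(),(np.degrees((Rt*R0.inv()).as_rotvec())/30).round(3).tolist())
E
python3 - <<'E'
from kin import *
st();turnrows(.6,25.6,8);print();turnrows(25.6,50.6,8)
E
```

```text
Traceback (most recent call last):
  File "kin.py", line 39, in st
    v=Rr.as_rotvec();print('t',s['t'],'phi',np.degrees(v[2]).round(2),'tilt err',np.degrees(v[:2]).round(2),'F',s['force'].round(1),'M.ax',(s['moment']@AX).round(3),'M',s['moment'].round(2),'w',s['width'].round(4),'g',s['gripper_force'],'q3',s['q'][2].round(3),'F.ax',(s['force']@AX).round(2))
                                                                                                                                                                                                  ^^^^^^^^^^^^^^^^
AttributeError: 'float' object has no attribute 'round'
```

```bash
sed -i "s/s\['width'\].round(4)/round(s['width'],4)/" kin.py
python3 - <<'E'
from kin import *
st();turnrows(.6,25.6,8);print();turnrows(25.6,50.6,8)
E
```

```text
t 7.8 phi 0.65 tilt err [ 0.12 -0.02] F [-1.9  2.2  2.6] M.ax -0.357 M [1.13 0.59 0.07] w 0.0158 g 19.955379366874695 q3 -0.398 F.ax 3.59
[-0.001, -0.002, 0.0] [-0.048, 0.02, 0.09]
[-0.001, -0.004, 0.0] [-0.097, 0.039, 0.18]
[-0.002, -0.006, 0.0] [-0.145, 0.059, 0.271]
[-0.002, -0.008, 0.001] [-0.193, 0.078, 0.361]
[-0.003, -0.01, 0.001] [-0.241, 0.098, 0.451]
[-0.003, -0.013, 0.001] [-0.29, 0.117, 0.541]
[-0.003, -0.015, 0.002] [-0.338, 0.137, 0.631]
[-0.003, -0.017, 0.002] [-0.386, 0.156, 0.722]

[0.0, -0.002, 0.0] [-0.048, 0.02, 0.09]
[0.0, -0.004, 0.001] [-0.097, 0.039, 0.18]
[0.001, -0.006, 0.002] [-0.145, 0.059, 0.271]
[0.001, -0.008, 0.002] [-0.193, 0.078, 0.361]
[0.001, -0.01, 0.003] [-0.241, 0.098, 0.451]
[0.002, -0.012, 0.004] [-0.29, 0.117, 0.541]
[0.003, -0.014, 0.005] [-0.338, 0.137, 0.631]
[0.003, -0.016, 0.005] [-0.386, 0.156, 0.722]
```

Request:
apply_moves(
  steps=[
    {"translation":[-0.001,-0.002,0],"rotation":[-0.048,0.02,0.09]},
    {"translation":[-0.001,-0.004,0],"rotation":[-0.097,0.039,0.18]},
    {"translation":[-0.002,-0.006,0],"rotation":[-0.145,0.059,0.27]},
    {"translation":[-0.002,-0.008,0.001],"rotation":[-0.193,0.078,0.36]},
    {"translation":[-0.003,-0.01,0.001],"rotation":[-0.241,0.098,0.45]},
    {"translation":[-0.003,-0.013,0.001],"rotation":[-0.29,0.117,0.54]},
    {"translation":[-0.003,-0.015,0.002],"rotation":[-0.338,0.137,0.63]},
    {"translation":[-0.003,-0.017,0.002],"rotation":[-0.386,0.156,0.72]},
    {"translation":[-0.003,-0.017,0.002],"rotation":[-0.386,0.156,0.72]},
    {"translation":[-0.003,-0.017,0.002],"rotation":[-0.386,0.156,0.72]},
  ],
)

```text
t: 8.63
eef_pos: [0.466, -0.1923, 0.1821]
ee_rot: [2.925, 0.074, -0.007]
force: [-0.1, 1.3, 4.1]
width: 0.016
gripper_force: 19.9
```

```bash
python3 -c "
from kin import *
st();x,Rt=pose(25.6,-32);go(Rt,x)"
```

```text
t 8.6333 phi 25.6 tilt err [ 0.13 -0.12] F [-0.1  1.3  4.1] M.ax -0.492 M [ 0.99 -0.19  0.  ] w 0.016 g 19.923159778118134 q3 -0.526 F.ax 3.86
shift [-0.005 -0.001 -0.002] turn [-0.003  0.004 -0.003]
```

Request:
apply_moves(
  steps=[
    {"translation":[0,-0.002,0],"rotation":[-0.048,0.02,0.09]},
    {"translation":[0,-0.004,0.001],"rotation":[-0.097,0.039,0.18]},
    {"translation":[0.001,-0.006,0.002],"rotation":[-0.145,0.059,0.27]},
    {"translation":[0.001,-0.008,0.002],"rotation":[-0.193,0.078,0.36]},
    {"translation":[0.001,-0.01,0.003],"rotation":[-0.241,0.098,0.45]},
    {"translation":[0.002,-0.012,0.004],"rotation":[-0.29,0.117,0.54]},
    {"translation":[0.003,-0.014,0.005],"rotation":[-0.338,0.137,0.63]},
    {"translation":[0.003,-0.016,0.005],"rotation":[-0.386,0.156,0.72]},
    {"translation":[0.003,-0.016,0.005],"rotation":[-0.386,0.156,0.72]},
    {"translation":[0.003,-0.016,0.005],"rotation":[-0.386,0.156,0.72]},
  ],
)

```text
t: 9.47
eef_pos: [0.4663, -0.1965, 0.1833]
ee_rot: [2.739, 0.189, 0.346]
force: [-0.9, 1.6, 4.6]
width: 0.016
gripper_force: 20.0
```

```bash
python3 -c "
from kin import *
st();x,Rt=pose(50.6,-32);go(Rt,x);turnrows(50.6,56.1,2);turnrows(56,59,3);turnrows(59,65,2);turnrows(65,71,2)"
```

```text
t 9.4667 phi 50.51 tilt err [ 0.09 -0.08] F [-0.9  1.6  4.6] M.ax -0.7 M [ 1.45  0.25 -0.09] w 0.016 g 19.976123571395874 q3 -0.708 F.ax 4.72
shift [-0.003  0.    -0.001] turn [-0.004  0.003  0.001]
[0.001, -0.002, 0.001] [-0.042, 0.017, 0.079]
[0.002, -0.003, 0.002] [-0.085, 0.034, 0.159]
[0.0, -0.001, 0.0] [-0.015, 0.006, 0.029]
[0.001, -0.001, 0.001] [-0.031, 0.013, 0.058]
[0.001, -0.002, 0.001] [-0.046, 0.019, 0.087]
[0.001, -0.002, 0.001] [-0.046, 0.019, 0.087]
[0.002, -0.003, 0.002] [-0.093, 0.038, 0.173]
[0.001, -0.001, 0.001] [-0.046, 0.019, 0.087]
[0.003, -0.003, 0.002] [-0.093, 0.038, 0.173]
```

Request:
apply_moves(
  steps=[
    {"translation":[0,0,0],"rotation":[-0.01,0.004,0.02]},
    {"translation":[0,-0.001,0],"rotation":[-0.02,0.008,0.04]},
    {"translation":[0.001,-0.001,0.001],"rotation":[-0.03,0.012,0.06]},
    {"translation":[0.001,-0.002,0.001],"rotation":[-0.042,0.017,0.079]},
    {"translation":[0.001,-0.002,0.001],"rotation":[-0.052,0.021,0.1]},
    {"translation":[0.002,-0.003,0.002],"rotation":[-0.063,0.025,0.12]},
    {"translation":[0.002,-0.003,0.002],"rotation":[-0.074,0.03,0.14]},
    {"translation":[0.002,-0.003,0.002],"rotation":[-0.085,0.034,0.16]},
    {"translation":[0.002,-0.003,0.002],"rotation":[-0.085,0.034,0.16]},
    {"translation":[0.002,-0.003,0.002],"rotation":[-0.085,0.034,0.16]},
  ],
)

```text
t: 10.3
eef_pos: [0.4673, -0.1973, 0.184]
ee_rot: [2.703, 0.221, 0.422]
force: [-0.9, 0.7, 5.8]
width: 0.0159
gripper_force: 20.0
```

```bash
python3 -c "
from kin import *
st()"
```

```text
t 10.3 phi 56.0 tilt err [ 0.09 -0.14] F [-0.9  0.7  5.8] M.ax -0.57 M [ 1.21 -0.2   0.03] w 0.0159 g 19.976008236408234 q3 -0.752 F.ax 5.59
```

Request:
apply_moves(
  steps=[
    {"translation":[0,0,0],"rotation":[-0.008,0.003,0.015]},
    {"translation":[0,-0.001,0],"rotation":[-0.015,0.006,0.029]},
    {"translation":[0,-0.001,0],"rotation":[-0.023,0.01,0.044]},
    {"translation":[0.001,-0.001,0.001],"rotation":[-0.031,0.013,0.058]},
    {"translation":[0.001,-0.002,0.001],"rotation":[-0.038,0.016,0.073]},
    {"translation":[0.001,-0.002,0.001],"rotation":[-0.046,0.019,0.087]},
    {"translation":[0.001,-0.002,0.001],"rotation":[-0.046,0.019,0.087]},
    {"translation":[0.001,-0.002,0.001],"rotation":[-0.046,0.019,0.087]},
    {"translation":[0.001,-0.002,0.001],"rotation":[-0.046,0.019,0.087]},
    {"translation":[0.001,-0.002,0.001],"rotation":[-0.046,0.019,0.087]},
  ],
)

```text
t: 11.13
eef_pos: [0.4676, -0.1977, 0.1842]
ee_rot: [2.685, 0.24, 0.463]
force: [-0.0, 0.5, 4.9]
width: 0.0158
gripper_force: 20.0
```

```bash
python3 -c "
from kin import *
st()"
```

```text
t 11.1333 phi 59.01 tilt err [ 0.12 -0.14] F [-0.   0.5  4.9] M.ax -0.677 M [ 1.38 -0.24  0.01] w 0.0158 g 19.97638463973999 q3 -0.777 F.ax 4.37
```

Request:
apply_moves(
  steps=[
    {"translation":[0,0,0],"rotation":[-0.008,0.003,0.015]},
    {"translation":[0,-0.001,0],"rotation":[-0.015,0.006,0.029]},
    {"translation":[0,-0.001,0],"rotation":[-0.023,0.01,0.044]},
    {"translation":[0.001,-0.001,0.001],"rotation":[-0.031,0.013,0.058]},
    {"translation":[0.001,-0.002,0.001],"rotation":[-0.038,0.016,0.073]},
    {"translation":[0.001,-0.002,0.001],"rotation":[-0.046,0.019,0.087]},
    {"translation":[0.001,-0.002,0.001],"rotation":[-0.046,0.019,0.087]},
    {"translation":[0.001,-0.002,0.001],"rotation":[-0.046,0.019,0.087]},
    {"translation":[0.001,-0.002,0.001],"rotation":[-0.046,0.019,0.087]},
    {"translation":[0.001,-0.002,0.001],"rotation":[-0.046,0.019,0.087]},
  ],
)

```text
t: 11.97
eef_pos: [0.4679, -0.1982, 0.1845]
ee_rot: [2.668, 0.261, 0.505]
force: [0.8, 0.4, 5.1]
width: 0.016
gripper_force: 20.0
```

```bash
python3 -c "
from kin import *
st();x,Rt=pose(62,-32);go(Rt,x)"
```

```text
t 11.9667 phi 62.03 tilt err [ 0.13 -0.13] F [0.8 0.4 5.1] M.ax -0.514 M [ 1.17 -0.35  0.11] w 0.016 g 19.980334639549255 q3 -0.803 F.ax 4.16
shift [-0.006  0.001 -0.003] turn [-0.004  0.003 -0.004]
```

Request:
apply_moves(
  steps=[
    {"translation":[0,0,0],"rotation":[-0.008,0.003,0.015]},
    {"translation":[0,-0.001,0],"rotation":[-0.015,0.006,0.029]},
    {"translation":[0,-0.001,0],"rotation":[-0.023,0.01,0.044]},
    {"translation":[0.001,-0.001,0.001],"rotation":[-0.031,0.013,0.058]},
    {"translation":[0.001,-0.002,0.001],"rotation":[-0.038,0.016,0.073]},
    {"translation":[0.001,-0.002,0.001],"rotation":[-0.046,0.019,0.087]},
    {"translation":[0.001,-0.002,0.001],"rotation":[-0.046,0.019,0.087]},
    {"translation":[0.001,-0.002,0.001],"rotation":[-0.046,0.019,0.087]},
    {"translation":[0.001,-0.002,0.001],"rotation":[-0.046,0.019,0.087]},
    {"translation":[0.001,-0.002,0.001],"rotation":[-0.046,0.019,0.087]},
  ],
)

```text
t: 12.8
eef_pos: [0.4686, -0.1981, 0.1847]
ee_rot: [2.652, 0.28, 0.546]
force: [0.5, 4.6, 6.0]
width: 0.0163
gripper_force: 20.3
```

```bash
python3 -c "
from kin import *
st();x,Rt=pose(65,-32);go(Rt,x)"
```

```text
t 12.8 phi 64.99 tilt err [ 0.2  -0.21] F [0.5 4.6 6. ] M.ax -1.504 M [ 2.64 -0.26 -0.27] w 0.0163 g 20.347646176815033 q3 -0.828 F.ax 5.84
shift [-0.008 -0.001 -0.003] turn [-0.006  0.005 -0.004]
```

Request:
apply_moves(
  steps=[
    {"translation":[0,0,0],"rotation":[-0.005,0.002,0.009]},
    {"translation":[0,0,0],"rotation":[-0.01,0.004,0.019]},
    {"translation":[0,0,0],"rotation":[-0.015,0.006,0.029]},
    {"translation":[0,0,0],"rotation":[-0.015,0.006,0.029]},
    {"translation":[0,0,0],"rotation":[-0.015,0.006,0.029]},
    {"translation":[0,0,0],"rotation":[-0.015,0.006,0.029]},
    {"translation":[0,0,0],"rotation":[-0.015,0.006,0.029]},
    {"translation":[0,0,0],"rotation":[-0.015,0.006,0.029]},
    {"translation":[0,0,0],"rotation":[-0.015,0.006,0.029]},
    {"translation":[0,0,0],"rotation":[-0.015,0.006,0.029]},
  ],
)

```text
t: 13.63
eef_pos: [0.4686, -0.1983, 0.1847]
ee_rot: [2.646, 0.287, 0.559]
force: [1.3, 2.1, 5.3]
width: 0.0167
gripper_force: 20.6
```

```bash
python3 -c "
from kin import *
st();x,Rt=pose(65,-32);go(Rt,x)"
```

```text
t 13.6333 phi 65.98 tilt err [ 0.19 -0.21] F [1.3 2.1 5.3] M.ax -1.308 M [ 2.2  -0.47 -0.23] w 0.0167 g 20.608402845973615 q3 -0.837 F.ax 4.42
shift [-0.008 -0.    -0.003] turn [ 0.009 -0.001 -0.033]
```

Request:
apply_moves(
  steps=[
    {"translation":[0,0,0],"rotation":[0.015,-0.006,-0.03]},
    {"translation":[0,0,0],"rotation":[0.03,-0.012,-0.06]},
    {"translation":[0,0,0],"rotation":[0.046,-0.019,-0.087]},
    {"translation":[0,0,0],"rotation":[0.046,-0.019,-0.087]},
    {"translation":[0,0,0],"rotation":[0.046,-0.019,-0.087]},
    {"translation":[0,0,0],"rotation":[0.046,-0.019,-0.087]},
    {"translation":[-0.004,0.002,0.007],"rotation":[0.046,-0.019,-0.087]},
    {"translation":[-0.008,0.003,0.014],"rotation":[0.046,-0.019,-0.087]},
    {"translation":[-0.008,0.003,0.014],"rotation":[0.046,-0.019,-0.087]},
    {"translation":[-0.008,0.003,0.014],"rotation":[0.046,-0.019,-0.087]},
  ],
  newtons=30,
)

```text
t: 14.47
eef_pos: [0.4657, -0.1975, 0.1875]
ee_rot: [2.663, 0.268, 0.52]
force: [3.6, 4.8, -1.1]
width: 0.016
gripper_force: 29.9
```

```bash
python3 -c "
from kin import *
st();x,Rt=pose(63,-32,.0045);go(Rt,x)"
```

```text
t 14.4667 phi 63.09 tilt err [ 0.22 -0.11] F [ 3.6  4.8 -1.1] M.ax -1.342 M [ 3.5  -1.08  0.56] w 0.016 g 29.92559105157852 q3 -0.81 F.ax -1.73
shift [-0.005  0.001  0.001] turn [-0.005  0.001 -0.006]
```

Request:
apply_moves(
  steps=[
    {"translation":[-0.002,0.001,0.004],"rotation":[0,0,0]},
    {"translation":[-0.004,0.002,0.007],"rotation":[0,0,0]},
    {"translation":[-0.006,0.002,0.011],"rotation":[0,0,0]},
    {"translation":[-0.008,0.003,0.014],"rotation":[0,0,0]},
    {"translation":[-0.01,0.004,0.018],"rotation":[0,0,0]},
    {"translation":[-0.012,0.005,0.022],"rotation":[0,0,0]},
    {"translation":[-0.013,0.005,0.025],"rotation":[0,0,0]},
    {"translation":[-0.015,0.006,0.028],"rotation":[0,0,0]},
    {"translation":[-0.015,0.006,0.028],"rotation":[0,0,0]},
    {"translation":[-0.015,0.006,0.028],"rotation":[0,0,0]},
  ],
)

```text
t: 15.3
eef_pos: [0.4608, -0.1968, 0.1945]
ee_rot: [2.663, 0.27, 0.518]
force: [-0.8, 0.1, -1.5]
width: 0.0157
gripper_force: 29.9
```

```bash
python3 -c "
from kin import *
st();x,Rt=pose(63,-32,.0125);go(Rt,x)"
```

```text
t 15.3 phi 63.08 tilt err [0.13 0.04] F [-0.8  0.1 -1.5] M.ax -1.152 M [ 2.48  0.23 -0.05] w 0.0157 g 29.948790371418 q3 -0.806 F.ax -0.95
shift [-0.     0.004  0.001] turn [-0.002 -0.002 -0.004]
```

Request:
apply_moves(
  steps=[
    {"translation":[-0.007,0.003,0.014],"rotation":[0,0,0]},
    {"translation":[-0.015,0.006,0.028],"rotation":[0,0,0]},
    {"translation":[-0.022,0.009,0.042],"rotation":[0,0,0]},
    {"translation":[-0.03,0.012,0.056],"rotation":[0,0,0]},
    {"translation":[-0.044,0.018,0.083],"rotation":[0,0,0]},
    {"translation":[-0.06,0.024,0.111],"rotation":[0,0,0]},
    {"translation":[-0.074,0.03,0.139],"rotation":[0,0,0]},
    {"translation":[-0.09,0.037,0.2],"rotation":[0,0,0]},
    {"translation":[-0.1,0.045,0.28],"rotation":[0,0,0]},
    {"translation":[-0.1,0.045,0.28],"rotation":[0,0,0]},
  ],
)

```text
t: 16.13
eef_pos: [0.4375, -0.1845, 0.2684]
ee_rot: [2.661, 0.264, 0.52]
force: [0.6, 0.4, -1.2]
width: 0.0159
gripper_force: 30.0
```

Run:
```python
from kin import *
s=st()
rel=R.from_euler('x',np.pi)*R.from_euler('y',-32,degrees=True)
Rt=eul(s['ee_rot']);Rc=Rt*rel.inv();print('cover z',Rc.apply([0,0,1]))
from math import degrees
# minimal rotation making cover z vertical
z=Rc.apply([0,0,1]);v=np.cross(z,[0,0,1]);v*=np.arcsin(np.linalg.norm(v))/np.linalg.norm(v)
Rc2=R.from_rotvec(v)*Rc;T=Rc2*rel;print('psi',Rc2.as_euler('xyz',degrees=True))
tgt=np.array([.4876,.112,.008+.052]);
for hgt in (.12,.0):
    x=tgt+[0,0,hgt]+T.apply([0,0,.0188]);go(T,x);print(x,sol(x,T,[s['q']]).round(2))
x1=tgt+[0,0,.12]+T.apply([0,0,.0188]);q=s['q']
for k in np.linspace(0,1,9):
    Tk=R.from_rotvec(v*k)*Rt;q=sol(s['eef_pos']+(x1-s['eef_pos'])*k,Tk,[q]);print(None if q is None else q.round(2))
im=grab_frame('wrist');b=grab_frame('side')
cv2.imwrite('pics/h1.png',np.vstack([im[20:300],b[80:380]]))
```

```text
t 16.1333 phi 63.07 tilt err [ 0.18 -0.34] F [ 0.6  0.4 -1.2] M.ax -0.872 M [ 2.07 -0.1   0.12] w 0.0159 g 29.950093924999237 q3 -0.72 F.ax -1.27
cover z [-0.46812417  0.1837079   0.86435592]
psi [6.36110936e-15 0.00000000e+00 4.10945464e+01]
shift [ 0.171  1.16  -0.417] turn [0.368 0.937 0.   ]
[0.48009201 0.10545163 0.1640567 ] [ 0.65  0.45 -0.15  0.04 -1.53  1.63]
shift [ 0.171  1.16  -0.897] turn [0.368 0.937 0.   ]
[0.48009201 0.10545163 0.0440567 ] [ 0.65  0.58 -0.25  0.04 -1.3   1.62]
[ 0.42 -0.05 -0.72  0.55 -1.18  1.45]
[ 0.47  0.   -0.66  0.47 -1.22  1.46]
[ 0.51  0.06 -0.6   0.4  -1.26  1.48]
[ 0.55  0.12 -0.53  0.34 -1.3   1.5 ]
[ 0.58  0.19 -0.46  0.27 -1.35  1.53]
[ 0.6   0.25 -0.39  0.21 -1.39  1.55]
[ 0.62  0.32 -0.32  0.15 -1.43  1.58]
[ 0.63  0.38 -0.24  0.09 -1.48  1.6 ]
[ 0.65  0.45 -0.15  0.04 -1.53  1.63]
```

View pics/h1.png

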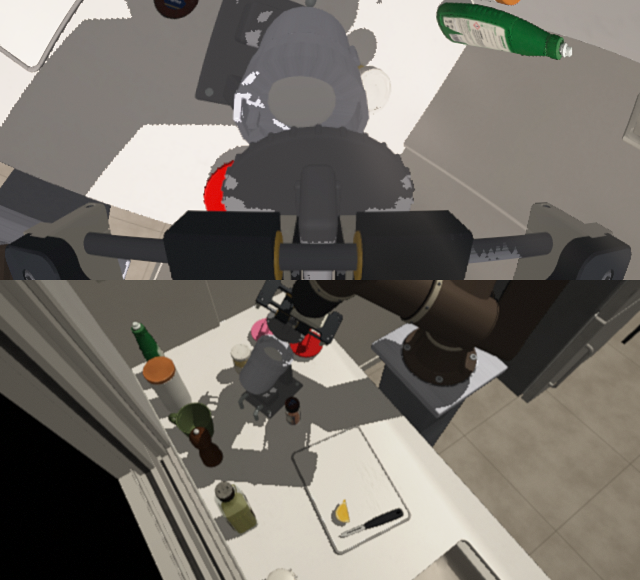

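Request:
apply_moves(
  steps=[
    {"translation":[0,0.05,0.04],"rotation":[0.02,0.05,0]},
    {"translation":[0.01,0.12,0.06],"rotation":[0.05,0.13,0]},
    {"translation":[0.02,0.22,0.06],"rotation":[0.1,0.25,0]},
    {"translation":[0.04,0.33,0.04],"rotation":[0.15,0.38,0]},
    {"translation":[0.06,0.45,0],"rotation":[0.2,0.51,0]},
    {"translation":[0.08,0.57,-0.04],"rotation":[0.25,0.64,0]},
    {"translation":[0.1,0.69,-0.09],"rotation":[0.3,0.77,0]},
    {"translation":[0.12,0.8,-0.14],"rotation":[0.34,0.87,0]},
    {"translation":[0.13,0.9,-0.18],"rotation":[0.368,0.937,0]},
    {"translation":[0.14,0.95,-0.2],"rotation":[0.368,0.937,0]},
  ],
)

```text
t: 17.07
eef_pos: [0.4716, 0.0541, 0.2114]
ee_rot: [-3.135, 0.568, 0.721]
force: [-0.4, 0.4, -1.8]
width: 0.0159
gripper_force: 30.0
```

```bash
cat > pl.py <<'E'
from kin import *
s=get_state();print(s['t'],s['force'].round(1),s['moment'].round(2),s['width'],s['q'].round(2))
T=R.from_euler('z',41.1,degrees=True)*R.from_euler('x',np.pi)*R.from_euler('y',-32,degrees=True)
for h in (.02,.004,0):
    go(T,np.array([.4876,.112,.06+h])+T.apply([0,0,.0188]))
E
python3 pl.py
```

```text
17.0667 [-0.4  0.4 -1.8] [ 1.35 -1.84  0.1 ] 0.015882079921676177 [ 0.59  0.38 -0.17  0.07 -1.59  1.69]
shift [ 0.034  0.205 -0.589] turn [ 0.004 -0.021  0.   ]
shift [ 0.034  0.205 -0.653] turn [ 0.004 -0.021  0.   ]
shift [ 0.034  0.205 -0.669] turn [ 0.004 -0.021  0.   ]
```

Request:
apply_moves(
  steps=[
    {"translation":[0.01,0.07,-0.06],"rotation":[0,-0.01,0]},
    {"translation":[0.02,0.14,-0.13],"rotation":[0,-0.02,0]},
    {"translation":[0.03,0.2,-0.21],"rotation":[0,-0.02,0]},
    {"translation":[0.034,0.205,-0.29],"rotation":[0.004,-0.021,0]},
    {"translation":[0.034,0.205,-0.37],"rotation":[0.004,-0.021,0]},
    {"translation":[0.034,0.205,-0.45],"rotation":[0.004,-0.021,0]},
    {"translation":[0.034,0.205,-0.52],"rotation":[0.004,-0.021,0]},
    {"translation":[0.034,0.205,-0.57],"rotation":[0.004,-0.021,0]},
    {"translation":[0.034,0.205,-0.589],"rotation":[0.004,-0.021,0]},
    {"translation":[0.034,0.205,-0.589],"rotation":[0.004,-0.021,0]},
  ],
)

```text
t: 17.9
eef_pos: [0.4792, 0.1031, 0.0666]
ee_rot: [3.138, 0.555, 0.716]
force: [0.1, -0.0, -2.0]
width: 0.0161
gripper_force: 30.0
```

```bash
python3 pl.py
python3 - <<'E'
from station import *
import cv2,numpy as np
a=grab_frame('scene')[200:350,270:400];b=grab_frame('side')[200:350,270:400]
cv2.imwrite('pics/p1.png',cv2.resize(np.hstack([a,b]),None,fx=3,fy=3,interpolation=cv2.INTER_CUBIC))
E
```

```text
17.9 [ 0.1 -0.  -2. ] [ 1.33 -1.65 -0.02] 0.016108515179574835 [ 0.65  0.55 -0.25  0.04 -1.33  1.62]
shift [ 0.003  0.009 -0.01 ] turn [ 0.001  0.009 -0.001]
shift [ 0.003  0.009 -0.074] turn [ 0.001  0.009 -0.001]
shift [ 0.003  0.009 -0.09 ] turn [ 0.001  0.009 -0.001]
```

Request:
apply_moves(
  steps=[
    {"translation":[0.003,0.008,-0.01],"rotation":[0,0,0]},
    {"translation":[0.003,0.008,-0.018],"rotation":[0,0,0]},
    {"translation":[0.003,0.008,-0.026],"rotation":[0,0,0]},
    {"translation":[0.003,0.008,-0.034],"rotation":[0,0,0]},
    {"translation":[0.003,0.008,-0.042],"rotation":[0,0,0]},
    {"translation":[0.003,0.008,-0.05],"rotation":[0,0,0]},
    {"translation":[0.003,0.008,-0.056],"rotation":[0,0,0]},
    {"translation":[0.003,0.008,-0.06],"rotation":[0,0,0]},
    {"translation":[0.003,0.008,-0.06],"rotation":[0,0,0]},
    {"translation":[0.003,0.008,-0.06],"rotation":[0,0,0]},
  ],
)

```text
t: 18.83
eef_pos: [0.4806, 0.1055, 0.0523]
ee_rot: [3.138, 0.554, 0.716]
force: [0.5, 0.0, -1.6]
width: 0.016
gripper_force: 30.0
```

```bash
python3 pl.py
```

```text
18.8333 [ 0.5  0.  -1.6] [ 1.36 -1.68  0.03] 0.016004294999377906 [ 0.65  0.57 -0.25  0.04 -1.31  1.62]
shift [-0.002 -0.     0.047] turn [-0.002  0.011 -0.001]
shift [-0.002 -0.    -0.017] turn [-0.002  0.011 -0.001]
shift [-0.002 -0.    -0.033] turn [-0.002  0.011 -0.001]
```

Request:
apply_moves(
  steps=[
    {"translation":[0,0,-0.003],"rotation":[0,0.01,0]},
    {"translation":[0,0,-0.006],"rotation":[0,0.01,0]},
    {"translation":[0,0,-0.009],"rotation":[0,0.01,0]},
    {"translation":[0,0,-0.012],"rotation":[0,0.01,0]},
    {"translation":[0,0,-0.015],"rotation":[0,0.01,0]},
    {"translation":[0,0,-0.018],"rotation":[0,0.01,0]},
    {"translation":[0,0,-0.021],"rotation":[0,0.01,0]},
    {"translation":[0,0,-0.024],"rotation":[0,0.01,0]},
    {"translation":[0,0,-0.024],"rotation":[0,0.01,0]},
    {"translation":[0,0,-0.024],"rotation":[0,0.01,0]},
  ],
)

```text
t: 19.67
eef_pos: [0.4806, 0.1055, 0.0463]
ee_rot: [-3.141, 0.558, 0.718]
force: [0.4, 0.0, -2.3]
width: 0.0161
gripper_force: 30.0
```

```bash
python3 pl.py
```

```text
19.6667 [ 0.4  0.  -2.3] [ 1.33 -1.72 -0.01] 0.016095879508849723 [ 0.65  0.58 -0.25  0.04 -1.3   1.62]
shift [-0.002  0.     0.071] turn [-0.002  0.001 -0.001]
shift [-0.002  0.     0.007] turn [-0.002  0.001 -0.001]
shift [-0.002  0.    -0.009] turn [-0.002  0.001 -0.001]
```

Still free, about 2 mm left; stepping down about 1.5 mm per call.

Request:
apply_moves(
  steps=[
    {"translation":[0,0,-0.001],"rotation":[0,0,0]},
    {"translation":[0,0,-0.002],"rotation":[0,0,0]},
    {"translation":[0,0,-0.003],"rotation":[0,0,0]},
    {"translation":[0,0,-0.004],"rotation":[0,0,0]},
    {"translation":[0,0,-0.005],"rotation":[0,0,0]},
    {"translation":[0,0,-0.006],"rotation":[0,0,0]},
    {"translation":[0,0,-0.006],"rotation":[0,0,0]},
    {"translation":[0,0,-0.006],"rotation":[0,0,0]},
    {"translation":[0,0,-0.006],"rotation":[0,0,0]},
    {"translation":[0,0,-0.006],"rotation":[0,0,0]},
  ],
)

```text
t: 20.5
eef_pos: [0.4806, 0.1055, 0.0449]
ee_rot: [-3.141, 0.557, 0.718]
force: [0.7, -0.1, -1.9]
width: 0.0159
gripper_force: 30.0
```

```bash
python3 pl.py|head -1
```

```text
20.5 [ 0.7 -0.1 -1.9] [ 1.36 -1.71  0.03] 0.01590780114250163 [ 0.65  0.58 -0.25  0.04 -1.3   1.62]
```

Request:
apply_moves(
  steps=[
    {"translation":[0,0,-0.001],"rotation":[0,0,0]},
    {"translation":[0,0,-0.002],"rotation":[0,0,0]},
    {"translation":[0,0,-0.003],"rotation":[0,0,0]},
    {"translation":[0,0,-0.004],"rotation":[0,0,0]},
    {"translation":[0,0,-0.005],"rotation":[0,0,0]},
    {"translation":[0,0,-0.006],"rotation":[0,0,0]},
    {"translation":[0,0,-0.006],"rotation":[0,0,0]},
    {"translation":[0,0,-0.006],"rotation":[0,0,0]},
    {"translation":[0,0,-0.006],"rotation":[0,0,0]},
    {"translation":[0,0,-0.006],"rotation":[0,0,0]},
  ],
)

```text
t: 21.33
eef_pos: [0.4807, 0.1055, 0.0434]
ee_rot: [-3.141, 0.557, 0.718]
force: [0.0, -0.1, -1.3]
width: 0.0158
gripper_force: 30.0
```

```bash
python3 pl.py|head -1
```

```text
21.3333 [ 0.  -0.1 -1.3] [ 1.33 -1.68 -0.02] 0.015833360427126478 [ 0.65  0.58 -0.25  0.04 -1.29  1.62]
```

Request:
apply_moves(
  steps=[
    {"translation":[0,0,-0.001],"rotation":[0,0,0]},
    {"translation":[0,0,-0.002],"rotation":[0,0,0]},
    {"translation":[0,0,-0.003],"rotation":[0,0,0]},
    {"translation":[0,0,-0.004],"rotation":[0,0,0]},
    {"translation":[0,0,-0.005],"rotation":[0,0,0]},
    {"translation":[0,0,-0.006],"rotation":[0,0,0]},
    {"translation":[0,0,-0.006],"rotation":[0,0,0]},
    {"translation":[0,0,-0.006],"rotation":[0,0,0]},
    {"translation":[0,0,-0.006],"rotation":[0,0,0]},
    {"translation":[0,0,-0.006],"rotation":[0,0,0]},
  ],
)

```text
t: 22.17
eef_pos: [0.4807, 0.1055, 0.0419]
ee_rot: [-3.141, 0.557, 0.718]
force: [-0.1, 0.3, -3.1]
width: 0.0161
gripper_force: 30.0
```

```bash
python3 pl.py|head -1
```

```text
22.1667 [-0.1  0.3 -3.1] [ 1.34 -1.66 -0.03] 0.016056722079402213 [ 0.65  0.58 -0.25  0.04 -1.29  1.62]
```

Request:
apply_moves(
  steps=[
    {"translation":[0,0,-0.001],"rotation":[0,0,0]},
    {"translation":[0,0,-0.002],"rotation":[0,0,0]},
    {"translation":[0,0,-0.003],"rotation":[0,0,0]},
    {"translation":[0,0,-0.004],"rotation":[0,0,0]},
    {"translation":[0,0,-0.005],"rotation":[0,0,0]},
    {"translation":[0,0,-0.006],"rotation":[0,0,0]},
    {"translation":[0,0,-0.006],"rotation":[0,0,0]},
    {"translation":[0,0,-0.006],"rotation":[0,0,0]},
    {"translation":[0,0,-0.006],"rotation":[0,0,0]},
    {"translation":[0,0,-0.006],"rotation":[0,0,0]},
  ],
)

```text
t: 23.0
eef_pos: [0.4808, 0.1056, 0.0412]
ee_rot: [-3.141, 0.558, 0.718]
force: [-1.3, 2.6, 5.8]
width: 0.0159
gripper_force: 30.0
```

```bash
python3 pl.py|head -1
```

```text
23.0 [-1.3  2.6  5.8] [ 0.81 -0.02 -0.51] 0.01592942589509647 [ 0.65  0.58 -0.26  0.04 -1.29  1.62]
```

Request:
apply_moves(
  steps=[
    {"translation":[0,0,0.002],"rotation":[0,0,0]},
    {"translation":[0,0,0.002],"rotation":[0,0,0]},
    {"translation":[0,0,0.002],"rotation":[0,0,0]},
    {"translation":[0,0,0.002],"rotation":[0,0,0]},
    {"translation":[0,0,0.002],"rotation":[0,0,0]},
    {"translation":[0,0,0.002],"rotation":[0,0,0]},
    {"translation":[0,0,0.002],"rotation":[0,0,0]},
    {"translation":[0,0,0.002],"rotation":[0,0,0]},
    {"translation":[0,0,0.002],"rotation":[0,0,0]},
    {"translation":[0,0,0.002],"rotation":[0,0,0]},
  ],
  newtons=5,
)

```text
t: 23.83
eef_pos: [0.4809, 0.1057, 0.041]
ee_rot: [-3.141, 0.557, 0.718]
force: [-0.2, 3.0, 4.7]
width: 0.016
gripper_force: 5.0
```

Request:
apply_moves(
  steps=[
    {"translation":[0,0,0],"rotation":[0,0,0]},
    {"translation":[0,0,0],"rotation":[0,0,0]},
    {"translation":[0,0,0],"rotation":[0,0,0]},
    {"translation":[0,0,0],"rotation":[0,0,0]},
    {"translation":[0,0,0],"rotation":[0,0,0]},
    {"translation":[0,0,0],"rotation":[0,0,0]},
    {"translation":[0,0,0],"rotation":[0,0,0]},
    {"translation":[0,0,0],"rotation":[0,0,0]},
    {"translation":[0,0,0],"rotation":[0,0,0]},
    {"translation":[0,0,0],"rotation":[0,0,0]},
  ],
  jaw=-1,
)

```text
t: 24.67
eef_pos: [0.4806, 0.1055, 0.0409]
ee_rot: [-3.141, 0.557, 0.718]
force: [-0.4, -0.3, 0.2]
width: 0.077
gripper_force: 0.0
```

```bash
python3 pl.py|head -1
```

```text
24.6667 [-0.4 -0.3  0.2] [ 1.13 -1.38 -0.  ] 0.07698508649290535 [ 0.65  0.58 -0.26  0.04 -1.29  1.62]
```

Request:
apply_moves(
  steps=[
    {"translation":[0.008,0.007,0.017],"rotation":[0,0,0]},
    {"translation":[0.016,0.014,0.034],"rotation":[0,0,0]},
    {"translation":[0.032,0.028,0.068],"rotation":[0,0,0]},
    {"translation":[0.056,0.049,0.119],"rotation":[0,0,0]},
    {"translation":[0.08,0.07,0.17],"rotation":[0,0,0]},
    {"translation":[0.112,0.097,0.237],"rotation":[0,0,0]},
    {"translation":[0.144,0.125,0.305],"rotation":[0,0,0]},
    {"translation":[0.176,0.153,0.373],"rotation":[0,0,0]},
    {"translation":[0.21,0.18,0.44],"rotation":[0,0,0]},
    {"translation":[0.21,0.18,0.44],"rotation":[0,0,0]},
  ],
)

```text
t: 25.5
eef_pos: [0.5363, 0.1523, 0.1547]
ee_rot: [3.14, 0.551, 0.718]
force: [0.7, -0.2, 0.8]
width: 0.0878
gripper_force: 0.0
```

```bash
python3 pl.py|head -1
python3 - <<'E'
from station import *
import cv2,numpy as np
w=grab_frame('wrist');b=grab_frame('side')
cv2.imwrite('pics/f1.png',np.vstack([w[0:300],cv2.resize(b[110:360,180:480],(360,300))[:, :].copy() if 0 else np.hstack([b[90:390,180:480],grab_frame('scene')[90:390,200:420],np.zeros((300,120,3),np.uint8)])]))
E
```

```text
25.5 [ 0.7 -0.2  0.8] [ 1.12 -1.46  0.01] 0.08782710436269475 [ 0.65  0.55  0.01  0.04 -1.58  1.63]
```

View pics/f1.png

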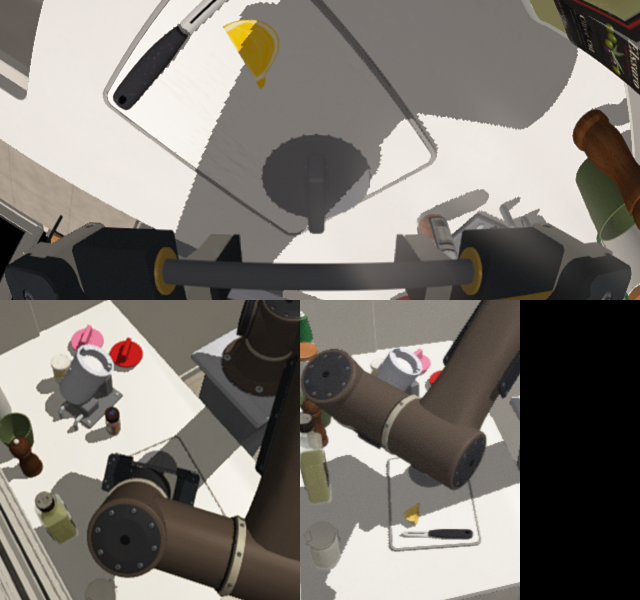

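The wrist view shows the cover standing on its neck, bar up, at about (315,180) on the free half of the board. The lemon wedge and peeler are where they were. The side view shows the open barrel and both jars undisturbed. The gripper is clear of everything, so I'm handing in.

```bash
python3 -c "
from station import *
print(job_done())"
```

```text
the job is handed in; nothing more can be done
None
```

I turned the cover gently to its stop (about 63° from locked), lifted it off, stood it on its neck with the bar up on the free half of the board and let go; the last camera views showed the board, the things on it and both jars unmoved, and I handed the job in at about 26 s.

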